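# Lock up the relief blocks in the proofing bed

## Task

Make the relief printing blocks that lie about the table ready for proofing: first throw the clamp lever of the lock-up bed to its open notch (ring mark), then set every block in the bed, printing face up, side by side in one row from the fixed side stop, and push each one's end home flush against the back fence. When they are all in, throw the lever over into the notch that has as many dots as there are blocks, so that the sprung jaw pad holds the row tight, and leave it resting in that notch; do not disturb the ink pots and the tape roll.

Things in the scene. Friction and masses are not known exactly. Their poses are not given: they have to be found in the camera images.
- block_1_mid (a point): loose relief printing block: timber bar with a grey lino printing face on top (dark raised pattern), 64 x 32 x 24 mm high, about 80 g; point at its centre, 12 mm above its underside; x along the 64 mm length, y across the 32 mm width, z up out of the printing face. Either end may go to the fence. None if absent
- block_2_mid (a point): loose relief printing block: timber bar with a grey lino printing face on top (dark raised pattern), 64 x 32 x 24 mm high, about 80 g; point at its centre, 12 mm above its underside; x along the 64 mm length, y across the 32 mm width, z up out of the printing face. Either end may go to the fence. None if absent
- block_3_mid (a point): loose relief printing block: timber bar with a grey lino printing face on top (dark raised pattern), 64 x 32 x 24 mm high, about 80 g; point at its centre, 12 mm above its underside; x along the 64 mm length, y across the 32 mm width, z up out of the printing face. Either end may go to the fence. None if absent
- block_4_mid (a point): loose relief printing block: timber bar with a grey lino printing face on top (dark raised pattern), 64 x 32 x 24 mm high, about 80 g; point at its centre, 12 mm above its underside; x along the 64 mm length, y across the 32 mm width, z up out of the printing face. Either end may go to the fence. None if absent
- block_5_mid (a point): loose relief printing block: timber bar with a grey lino printing face on top (dark raised pattern), 64 x 32 x 24 mm high, about 80 g; point at its centre, 12 mm above its underside; x along the 64 mm length, y across the 32 mm width, z up out of the printing face. Either end may go to the fence. None if absent
- bed: low lock-up bed fixed on the table: grey plate, its top 8 mm above the table, from x = -115 (open front edge) to 70 mm, y = -25 to 247 mm. Origin: the register corner at table height, where the back fence's face meets the fixed side stop's face. x points away from the robot into the fence, y from the stop along the fence towards the jaw. n blocks in place fill x -64 to 0, y 0 to 32n mm
- fence_mid (a point): middle of the back fence's face (face at x = 0 of the bed, 114 mm from the corner, half-way up). Steel bar 12 mm thick, y = -14 to 242 mm, 16 mm high above the plate: lower than the 24 mm blocks, whose ends butt against it
- stop_mid (a point): middle of the fixed side stop's face (face at y = 0 of the bed, x = -64 to 0). Steel bar 14 mm thick, 16 mm high above the plate; the first block's long side lies against it or near it
- pad_mid (a point): middle of the jaw pad's timber face, which looks at the stop and slides along the bed with the lever: free face at y = 190 mm - 50 mm x lever angle (bed's frame); 62 mm long (x = -64 to -2), top 16 mm above the plate. As it closes it pushes the blocks together along y against the stop
- lever_pivot (a point): axis of the clamp lever behind the fence, at x = 46, y = 132, z = 76 mm of the bed; the lever swings in the upright plane x = 46 mm. Quadrant plate behind it (x = 52 to 60 mm, notched rim of 85 mm radius, white marks on the side facing the robot), gear of 50 mm radius in front (x = 28 to 38 mm)
- lever_knob (a point): centre of the lever's black ball knob, 27 mm across, 150 mm from the pivot. With a = lever angle - 0.96 rad the knob is at y = 132 + 150 sin a, z = 76 + 150 cos a mm of the bed: leaning towards the stop when open, going over the top towards +y to close. Under the ball a 9 mm rod, thicker (20 mm) from 35 mm below the ball's centre
- clamp_lever (a joint): lever angle, rad. A spring pawl drops into four notches: 0.00 (ring mark: open), 0.64 (five dots, for five blocks), 1.28 (four dots), 1.92 (three dots); within 0.06 rad of a notch it snaps in, let go between two it stays there. About 2 N at the knob moves it between notches, 5 to 7 N out of one; 0.05 rad of play past the end notches. It starts anywhere from 0.45 to 1.95
- jaw_pad (a joint): how far the jaw's pad is pressed back on its springs, m: 0 free, 0.006 at its end stop; about 0.002 (3 N) when the lever rests in the right notch against a tight row
- small_pot_a: bystander: small ink pot with a screw lid, about 58 mm across, 64 mm high; point at its underside's centre
- small_pot_b: bystander: small squat ink pot with a screw lid, about 67 mm across, 58 mm high; point at its underside's centre
- tape_roll: bystander: roll of masking tape lying flat, 92 mm across, 24 mm high; point at its underside's centre
Not all that is in view belongs to the job. Leave any orange or turquoise look-alike of the part that bears block_2_mid alone.

How it is judged:
By the outcome, as a careful person would: the job done as asked, in the order asked, and still so for the second after the job is handed in, with the robot touching nothing.
Of block_1, block_2, block_3, block_4, block_5 only 3 to 5 are there at a start; the rules pass over those that are not, and their reading is None.
At some moment in a run one of block_1, block_2, block_3, block_4, block_5 may be knocked a few centimetres aside while the robot is not near it.
Once in a run the grip may slacken for a moment while it holds something.
It also fails if it takes over 210 s, if anything falls off the work surface, if the arm or the gripper's body presses on something with over 40 N, if the wrist force passes 120 N, or if a joint passes its speed limit or range.

## Robot

A 6-joint arm with a two-finger parallel gripper is mounted at the origin on the work surface; the furniture and walls round the work are solid. World frame = base frame: x ahead of the robot, y to its left, z up, the work surface at z = 0. Lengths are in mm, angles in rad, forces in N, time in s.
With the tool pointing down it reaches from about 275 to 750 mm from the base axis. Payload 10.2 kg.
Tool frame: the origin (TCP) lies midway between the tips of the shut fingers; the grasp point (between the pads) lies 19 mm behind it (ctrl.tcp_to_grasp is the z of the grasp point in the tool frame, in mm); z points along the fingers, y is the direction in which the jaws open and shut (so a half turn about z gives the same grasp; the last joint's range is limited). The gripper opens to 85 mm and grips with 20 to 120 N. Pads are 22 mm wide; open, the fingers measure 114 mm over their backs; the gripper's body (76 mm by 85 mm) begins 54 mm behind the grasp point. The pads swing forward as they close: fully open they stand 13 mm farther back than shut.
Start: joints at [0.984, 0.313, 1.498, -0, 1.331, -0.223], TCP at [186.822, 490.641, 195.794] pointing down, gripper open.
Joint ranges: [-2.94, 2.94], [-0.97, 2.17], [0.19, 2.56], [-1.23, 4.37], [0.02, 3.11], [-2.88, 2.88]. Speed limits (rad/s): [2.39, 2.39, 3.01, 3.14, 3.14, 3.14].

## Interface

Orientations are given as a unit quaternion [w, x, y, z].
In Python, from rig import sensors, capture, order, ctrl gives the robot as it stands. The module is installed in compiled form; this text tells all that it offers.
- The arm moves only by the tool play_rows, never from a script. Its argument "deltas" is a list of rows, each a list of 7 numbers: the shift along the world's x, y, z in units of 40 mm (1.0 is 40 mm), then the turn, a rotation vector about the world's x, y, z in units of 6 degrees (1.0 is 6 degrees), then the opening, from -1 (shut) to 1 (fully open). A call has 1 to 8 rows; each row shifts and turns the commanded pose from where the row before left it; what a row does not reach is not made up. A row lasts 1/12 s, in which the tool goes at most 41.7 mm and 7.16 degrees, less where a joint would pass 70% of its speed; a pose out of reach is approached as far as the arm can. A call is refused whole if a number of a shift passes 1 or a number of a turn 1, either way. A call with a gripper value outside its range is refused whole. The fingers move at their own pace and stop on an object; "squeeze" is the grip in N (left out, the last holds). Time passes only in rows, so rows that do not move let the fingers close. It gives the time, the measured TCP pose, the force and the opening at its end, in the units of the state.
- sensors.sense(): the state, without advancing time (a new reading comes with each control period).
- capture(name): name is "side" or "top"; returns a dict with "pixels" (420x560x3 uint8, red, green, blue), "z_map" (420x560 float32, mm along the optical axis (not along the pixel's ray), 0 where there is no reading), "fx", "fy", "cx", "cy" (pixels), "k1" (the pictures are not rectified: a ray, as slopes to the right and down, at radius r is drawn at 1 + k1 r^2 times it, then the intrinsics apply), "eye" and "rotation" of the camera in the world. Camera axes: x right, y down, z forward; pixel columns grow to the right and rows downward; lengths in mm; the calibration is good to about 2 mm. A picture is of the moment at which its call begins.
- order.finish_job(): hands the job in, once; it reports no verdict.
The state is a dict: "time_s": time; "joints": joint angles; "dq": joint speeds; "tau": joint torques, N m; "eef_pos": TCP position; "ee_rot": TCP orientation; "force": force on the tool from outside, world axes, zero at the start; "wrist_torque": the same for the moment, N m; "grip_width": opening from 0.0 (shut) to 1.0 (fully open).
Only numpy, scipy, OpenCV 4.12 (cv2) and the standard library are available. Lean on these libraries where they do the work, as an engineer would, in place of code of your own. Each camera call takes 0.05 s, during which the arm holds its last target. There are 200 camera calls.

## Working session

There is one attempt and no reset: what is moved stays moved. The work goes in short steps, Python scripts to look and compute and a tool call to move; the robot and the scene stay as the last step left them, time stands still between calls to the robot, and variables do not carry over. Pictures are saved under pics/ and viewed, about 12 in all and at most 16, crops included, and the job is handed in when it is done.

Besides the shell and the picture viewer there is one more tool, called after "Request:" as name(argument=value, ...), one argument or row to a line, values as JSON. play_rows: Moves the arm, as the interface text tells. Its arguments: {"type":"object","properties":{"deltas":{"type":"array","items":{"type":"array","items":{"type":"number"}}},"squeeze":{"type":"number"}},"required":["deltas"]}

```bash
mkdir -p pics
cat > h.py <<'E'
import numpy as np, cv2
from rig import sensors, capture, order, ctrl
def snap(name,fn):
    d=capture(name); cv2.imwrite('pics/'+fn+'.png',d['pixels'][:,:,::-1]); np.savez('pics/'+fn+'.npz',**d); return d
def load(fn): return dict(np.load('pics/'+fn+'.npz'))
def cloud(d):
    h,w=d['z_map'].shape
    K=np.array([[d['fx'],0,d['cx']],[0,d['fy'],d['cy']],[0,0,1]],float)
    v,u=np.mgrid[0:h,0:w]
    p=np.stack([u,v],-1).reshape(-1,1,2).astype(float)
    s=cv2.undistortPoints(p,K,np.array([float(d['k1']),0,0,0])).reshape(h,w,2)
    c=np.dstack([s,np.ones((h,w))])*d['z_map'][...,None]
    return c@np.array(d['rotation']).T+np.array(d['eye'])
def proj(d,P):
    q=(np.array(P,float)-d['eye'])@np.array(d['rotation']); s=q[...,:2]/q[...,2:]
    r=(s**2).sum(-1,keepdims=True); s=s*(1+d['k1']*r)
    return s*[d['fx'],d['fy']]+[d['cx'],d['cy']]
E
python3 - <<'E'
from h import *
for n in('top','side'):
    d=snap(n,n+'0'); print(n,d['eye'],np.array(d['rotation']).round(3).tolist(),d['fx'],d['k1'])
print(sensors.sense(), ctrl.tcp_to_grasp, dir(ctrl))
E
```

```text
top [ 323.18435736  -79.23548395 1231.49880226] [0.067, -0.701, 0.707, -0.067] 380.72722854373137 -0.028398363719308633
side [ 452.7657765   858.29560972 1270.28411779] [0.014, -0.05, 0.938, -0.342] 424.98188678483655 0.03366707747618153
{'time_s': 0.1, 'joints': array([ 9.83605557e-01,  3.13395779e-01,  1.49834539e+00, -6.89190050e-06,
        1.33099369e+00, -2.23420780e-01]), 'dq': array([ 0.00042546, -0.00120405, -0.00164941,  0.00046071, -0.00063449,
        0.00070576]), 'tau': array([ 1.89582606e-03, -4.12897003e+01, -2.60139889e+01, -2.72438810e-04,
        2.97525366e-03,  3.68425265e-05]), 'eef_pos': array([186.66946526, 490.41230835, 195.29735543]), 'ee_rot': array([-2.22110806e-04,  1.80882959e-01,  9.83504463e-01, -5.26154693e-04]), 'force': array([0.79152771, 1.05231196, 0.9549396 ]), 'wrist_torque': array([0.0350278 , 0.03232761, 0.0035094 ]), 'grip_width': 1.0014136669406637} -18.700000000000003 ['PlanningError', '__class__', '__delattr__', '__dict__', '__dir__', '__doc__', '__eq__', '__format__', '__ge__', '__getattribute__', '__getstate__', '__gt__', '__hash__', '__init__', '__init_subclass__', '__le__', '__lt__', '__module__', '__ne__', '__new__', '__reduce__', '__reduce_ex__', '__repr__', '__setattr__', '__sizeof__', '__str__', '__subclasshook__', '__weakref__', 'tcp_to_grasp']
```

View pics/top0.png

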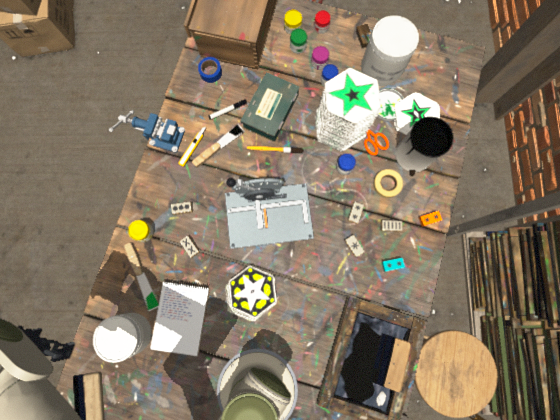

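View pics/side0.png

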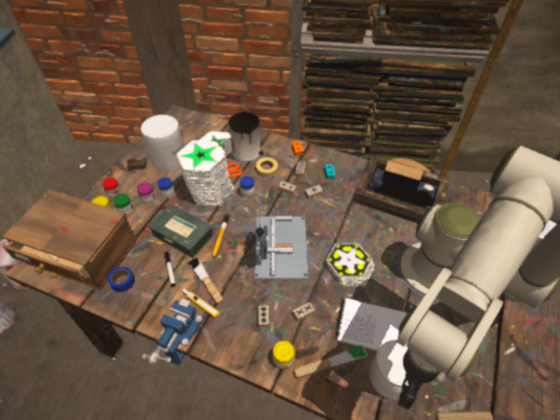

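```bash
python3 - <<'E'
s=open('h.py').read()
s=s.replace("import numpy as np, cv2","import numpy as np, cv2\nfrom scipy.spatial.transform import Rotation as Ro\ndef RM(d): return Ro.from_quat(np.roll(d['rotation'],-1)).as_matrix()")
s=s.replace("np.array(d['rotation']).T","RM(d).T").replace("np.array(d['rotation'])","RM(d)")
open('h.py','w').write(s)
E
python3 - <<'E'
from h import *
t=load('top0');c=cloud(t);print(RM(t).round(3))
for u,v in [(181,208),(189,245),(356,212),(392,225),(354,244),(393,264),(431,217),(240,240),(300,235),(229,209),(233,183),(388,182),(346,162),(139,230),(250,290)]:
    print(u,v,c[v,u].round(0))
p=cv2.imread('pics/top0.png')
a=cv2.resize(p[165:285,160:320],None,fx=4.5,fy=4.5,interpolation=cv2.INTER_CUBIC)[:540]
a=cv2.resize(p[165:265,165:325],(800,500),interpolation=cv2.INTER_CUBIC); cv2.imwrite('pics/c1.png',a)
a=cv2.resize(p[170:280,320:460],(764,600),interpolation=cv2.INTER_CUBIC); cv2.imwrite('pics/c2.png',a)
E
```

```text
[[-0.009 -0.982  0.189]
 [-1.     0.009  0.   ]
 [-0.002 -0.189 -0.982]]
181 208 [561. 246.  26.]
189 245 [441. 217.  21.]
356 212 [ 543. -320.   25.]
392 225 [ 499. -433.   27.]
354 244 [ 440. -309.   24.]
393 264 [ 375. -429.   24.]
431 217 [ 525. -565.   17.]
240 240 [458.  56.   6.]
300 235 [ 472. -138.    6.]
229 209 [556.  90.  25.]
233 183 [592.  53. 218.]
388 182 [ 649. -437.   -3.]
346 162 [ 700. -288.   60.]
139 230 [487. 368.  51.]
250 290 [300.  20.  34.]
```

View pics/c1.png

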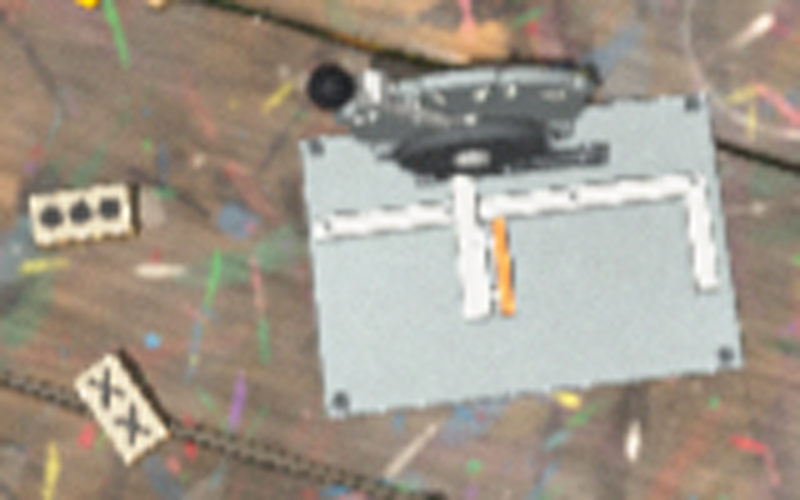

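View pics/c2.png

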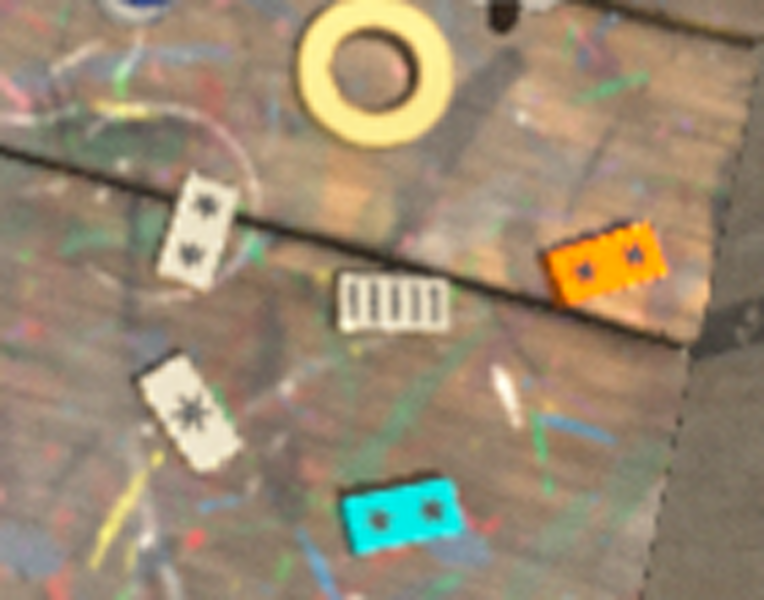

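```bash
cat >> h.py <<'E'
def rects(d,excl=None,zlo=14,zhi=34):
    "pale blocks: list of (cx,cy,yaw deg of long axis,L,W,z)"
    c=cloud(d); hsv=cv2.cvtColor(d['pixels'],cv2.COLOR_RGB2HSV)
    m=((hsv[...,1]<75)&(hsv[...,2]>150)&(c[...,2]>5)&(c[...,2]<45)&(d['z_map']>0)&(np.hypot(c[...,0],c[...,1])>250)).astype(np.uint8)
    m=cv2.morphologyEx(m,cv2.MORPH_CLOSE,np.ones((5,5),np.uint8))
    n,l,s,_=cv2.connectedComponentsWithStats(m); out=[]
    R=RM(d)
    for i in range(1,n):
        if not 80<s[i,4]<700: continue
        v,u=np.nonzero(l==i); 
        K=np.array([[d['fx'],0,d['cx']],[0,d['fy'],d['cy']],[0,0,1]],float)
        k=cv2.undistortPoints(np.stack([u,v],-1).reshape(-1,1,2).astype(float),K,np.array([float(d['k1']),0,0,0])).reshape(-1,2)
        r=np.c_[k,np.ones(len(k))]@R.T; z=np.median(c[v,u,2]); zz=24 if z<28 else 32
        P=d['eye']+r*((zz-d['eye'][2])/r[:,2:]); 
        (x,y),(w,h),a=cv2.minAreaRect(P[:,:2].astype(np.float32))
        if w<h: w,h,a=h,w,a+90
        out.append(np.round([x,y,(a+90)%180-90,w,h,z,u.mean(),v.mean()],1).tolist())
    return out
E
python3 - <<'E'
from h import *
for n in('top0','side0'):
    d=load(n); print(n); [print(r) for r in rects(d)]
    c=cloud(d); px=d['pixels'].astype(int)
    hsv=cv2.cvtColor(d['pixels'],cv2.COLOR_RGB2HSV)
    # plate
    g=(c[...,2]>1)&(c[...,2]<15)&(c[...,0]>400)&(c[...,0]<680)&(c[...,1]>-210)&(c[...,1]<150)&(hsv[...,1]<60)&(hsv[...,2]>120)
    m=cv2.morphologyEx(g.astype(np.uint8),cv2.MORPH_OPEN,np.ones((3,3),np.uint8))
    k,l,s,_=cv2.connectedComponentsWithStats(m); i=1+s[1:,4].argmax(); P=c[l==i]
    print('plate',s[i,4],np.median(P[:,2]),cv2.minAreaRect(P[:,:2].astype(np.float32)))
    # fence tops
    g=(c[...,2]>17)&(c[...,2]<33)&(c[...,0]>430)&(c[...,0]<640)&(c[...,1]>-180)&(c[...,1]<140)&(hsv[...,1]<40)&(hsv[...,2]>190)
    P=c[g];print('fence',g.sum(), np.median(P[:,2]),P[:,:2].min(0),P[:,:2].max(0))
    # knob
    g=(px.max(-1)<70)&(c[...,2]>140)&(c[...,2]<260)&(c[...,0]>500)&(c[...,0]<680)&(abs(c[...,1])<200)
    P=c[g];print('knob',g.sum(),P.mean(0) if g.any() else 0,P[:,2].max() if g.any() else 0)
E
```

```text
top0
[895.2, 120.3, -65.2, 87.0, 15.9, 13.9, 221.6, 111.5]
[811.4, -259.4, 59.5, 186.8, 107.1, 27.7, 333.5, 137.1]
[798.8, 91.0, -50.8, 103.4, 43.0, 9.4, 227.8, 138.7]
[750.1, 232.6, -29.4, 83.5, 11.7, 15.8, 187.3, 152.6]
[701.5, -500.9, 61.3, 111.3, 39.5, 23.9, 406.4, 163.9]
[564.0, 247.3, -82.8, 62.7, 33.4, 22.5, 180.7, 207.3]
[535.9, -323.6, -20.4, 77.5, 46.6, 22.2, 355.9, 212.2]
[499.3, -432.0, 89.4, 62.6, 32.4, 22.2, 391.3, 225.2]
[436.1, -310.9, 37.0, 64.9, 38.8, 22.7, 354.7, 245.4]
[438.6, 217.1, 35.2, 66.0, 31.2, 23.0, 188.6, 245.9]
[317.6, 351.5, 21.7, 66.6, 24.3, 10.5, 144.1, 284.9]
[-18.7, -367.2, -30.5, 40.4, 23.2, 31.3, 380.7, 398.5]
plate 2642 7.808543056299072 ((504.9474182128906, -39.11578369140625), (118.67545318603516, 275.69140625), 6.219760417938232)
fence 485 23.84600994333664 [ 496.41730925 -164.71098176] [587.10967225  93.65415629]
knob 61 [594.68312874  59.45675559 218.28762809] 224.79348517040228
side0
[860.9, -559.2, -32.7, 168.2, 119.1, 23.7, 216.1, 138.6]
[713.1, -483.8, 30.5, 96.9, 52.4, 25.8, 249.7, 155.3]
[802.1, -230.6, 38.1, 147.5, 90.9, 30.3, 217.0, 196.1]
[541.8, -319.1, -20.8, 59.2, 30.5, 23.1, 287.1, 185.7]
[432.6, -308.6, 30.4, 62.8, 30.8, 24.0, 313.7, 189.7]
[-422.5, -204.8, 47.9, 105.9, 23.7, 12.2, 546.8, 228.8]
[306.1, 30.5, -86.6, 173.2, 125.5, 29.7, 348.4, 265.9]
[800.9, 110.2, -52.9, 71.3, 33.7, 9.9, 200.4, 271.0]
[898.8, 127.8, -64.8, 85.7, 14.3, 14.8, 170.0, 272.4]
[307.2, 227.1, 63.9, 156.5, 53.6, 10.9, 347.9, 315.1]
[435.5, 218.1, 37.1, 61.8, 30.9, 23.0, 303.7, 309.7]
[562.3, 248.2, -82.9, 58.8, 29.0, 23.1, 263.5, 314.4]
[167.4, 278.1, 63.6, 82.9, 34.6, 11.6, 389.9, 333.6]
plate 1680 7.753656151546579 ((500.44561767578125, -39.0853271484375), (124.37007904052734, 280.0318603515625), 4.088690757751465)
fence 203 24.289495909809375 [ 494.11570039 -160.95325092] [579.23703305  82.63279052]
knob 51 [594.04872813  66.62917138 214.43764387] 226.0143745203518
```

```bash
cat >> h.py <<'E'
def ray(d,uv,z):
    K=np.array([[d['fx'],0,d['cx']],[0,d['fy'],d['cy']],[0,0,1]],float)
    k=cv2.undistortPoints(np.array(uv,float).reshape(-1,1,2),K,np.array([float(d['k1']),0,0,0])).reshape(-1,2)
    r=np.c_[k,np.ones(len(k))]@RM(d).T
    return d['eye']+r*((z-d['eye'][2])/r[:,2:])
def bedfit(W,B):
    W=np.array(W)[:,:2];B=np.array(B,float);w0,b0=W.mean(0),B.mean(0)
    H=(B-b0).T@(W-w0);th=np.arctan2(H[0,1]-H[1,0],H[0,0]+H[1,1])
    R=np.array([[np.cos(th),-np.sin(th)],[np.sin(th),np.cos(th)]])
    t=w0-R@b0; print('res',(W-(B@R.T+t)).round(1).tolist()); return th,t
E
python3 - <<'E'
from h import *
d=load('top0')
cr=lambda L:[(165+u/5-.4,165+v/5-.4) for u,v in L]
W=ray(d,cr([(302,143),(707,93),(742,360),(330,415)]),8)
print(W.round(1))
th,t=bedfit(W,[(70,247),(70,-25),(-115,-25),(-115,247)]);print(np.degrees(th),t)
# stop/fence tops z=24: fence outer left-back corner, stop front corners
W=ray(d,cr([(315,217),(318,239),(697,290),(718,287)]),24)
R=np.array([[np.cos(th),-np.sin(th)],[np.sin(th),np.cos(th)]])
print(((W[:,:2]-t)@R).round(1),'expect (12,242),(0,242),(-64,0),(-64,-14)')
W=ray(d,cr([(330,87)]),219);print('knob bed',((W[:,:2]-t)@R),W)
c=cloud(d);
p=d['pixels'];q=load('side0')['pixels'][190:300,230:330]
cv2.imwrite('pics/c3.png',cv2.resize(q,(545,600),interpolation=cv2.INTER_CUBIC)[:,:,::-1])
E
```

```text
[[ 612.8  106.6    8. ]
 [ 644.3 -161.4    8. ]
 [ 466.3 -180.3    8. ]
 [ 433.2   85.3    8. ]]
res [[-2.2, -1.8], [-2.7, 0.2], [3.0, 3.1], [1.9, -1.5]]
6.746352349258817 [ 574.52999045 -145.04086237]
[[ 13.6 240. ]
 [ -1.1 239.5]
 [-65.    1.5]
 [-64.8 -12.1]] expect (12,242),(0,242),(-64,0),(-64,-14)
knob bed [[ 43.71135445 201.08267575]] [[594.31666332  59.78445973 219.        ]]
```

View pics/c3.png

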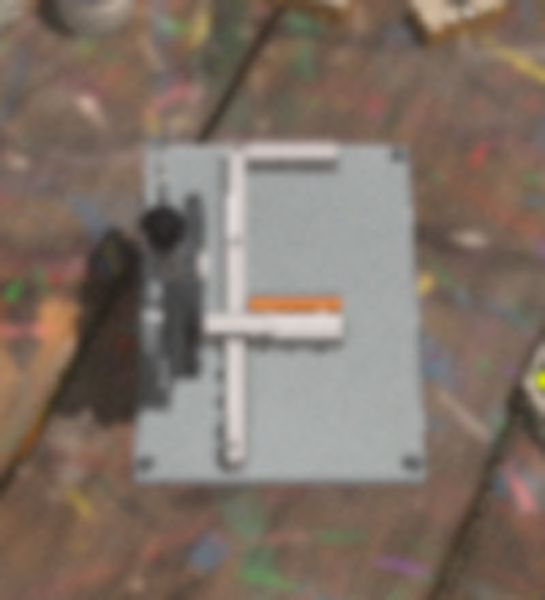

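Request:
play_rows(
  deltas=[
    [0.7,-0.68,0.15,0,0,0.33,-1],
    [0.7,-0.68,0.15,0,0,0.33,-1],
    [0.7,-0.68,0.15,0,0,0.33,-1],
    [0.7,-0.68,0.15,0,0,0.33,-1],
    [0.7,-0.68,0.15,0,0,0.33,-1],
    [0.7,-0.68,0.15,0,0,0.33,-1],
    [0.7,-0.68,0.15,0,0,0.33,-1],
  ],
  squeeze=30,
)

```text
time_s: 0.68
eef_pos: [383.7, 298.6, 237.9]
ee_rot: [-0.0, 0.06, 0.998, -0.0]
force: [0.1, 0.7, 0.0]
grip_width: 0.01
```

Request:
play_rows(
  deltas=[
    [0.7,-0.68,0.1,0,0,0.33,-1],
    [0.7,-0.68,0.1,0,0,0.33,-1],
    [0.7,-0.68,0.1,0,0,0.33,-1],
    [0.7,-0.68,0.1,0,0,0.33,-1],
    [0.7,-0.68,0.1,0,0,0.33,-1],
    [0.7,-0.68,0.1,0,0,0.33,-1],
    [0,0,0,0,0,0,-1],
  ],
)

```text
time_s: 1.27
eef_pos: [554.3, 132.2, 260.9]
ee_rot: [-0.0, -0.041, 0.999, -0.001]
force: [-1.1, -0.7, -1.4]
grip_width: -0.001
```

```bash
cat >> h.py <<'E'
TH=np.radians(6.6);T0=np.array([574.5,-145.0])
Rb=np.array([[np.cos(TH),-np.sin(TH)],[np.sin(TH),np.cos(TH)]])
def st(tx=None):
    s=sensors.sense();R=Ro.from_quat(np.roll(s['ee_rot'],-1)).as_matrix()
    p=s['eef_pos']; ja=np.degrees(np.arctan2(R[1,1],R[0,1]))%180
    print('t %.1f'%s['time_s'],'p',p.round(1),'bed',(Rb.T@(p[:2]-T0)).round(1),'jaw %.1f'%ja,'tilt',R[:,2].round(3),'F',s['force'].round(1),'w %.3f'%s['grip_width'],'q6 %.2f'%s['joints'][5])
    return s
def b2w(x,y): return T0+Rb@np.array([x,y])
E
python3 -c "
from h import *
st()
print(b2w(45,244))
d=snap('top','top1')
p=d['pixels'][150:270,170:330];cv2.imwrite('pics/c4.png',cv2.resize(p,(800,600),interpolation=cv2.INTER_CUBIC)[:,:,::-1])"
```

```text
t 1.3 p [554.3 132.2 260.9] bed [ 11.8 277.7] jaw 94.7 tilt [-0.    -0.001 -1.   ] F [-1.1 -0.7 -1.4] w -0.001 q6 -1.62
[591.15710973 102.55512658]
```

View pics/c4.png

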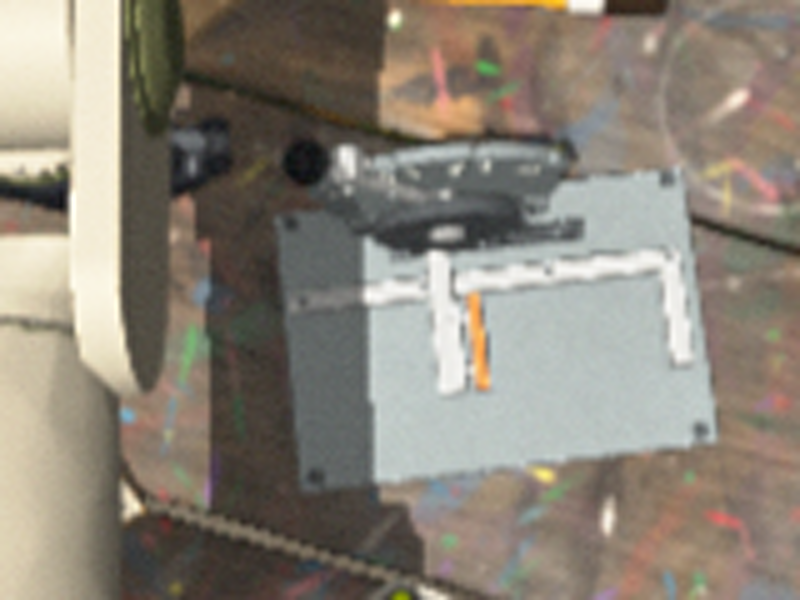

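Request:
play_rows(
  deltas=[
    [0.46,-0.37,-0.4,0,0,0.3,-1],
    [0.46,-0.37,-0.5,0,0,0,-1],
    [0,0,-0.5,0,0,0,-1],
    [0,0,0,0,0,0,-1],
  ],
)

```text
time_s: 1.65
eef_pos: [585.7, 107.6, 201.4]
ee_rot: [-0.004, -0.058, 0.998, 0.0]
force: [0.2, 0.3, -0.8]
grip_width: 0.003
```

Request:
play_rows(
  deltas=[
    [0.037,-0.323,0,0,0,0,-1],
    [0.037,-0.323,0.12,0,0,0,-1],
    [0.037,-0.323,0.12,0,0,0,-1],
    [0.037,-0.323,0.06,0,0,0,-1],
    [0.037,-0.323,0.06,0,0,0,-1],
    [0.037,-0.323,0.03,0,0,0,-1],
    [0.037,-0.323,0,0,0,0,-1],
    [0.037,-0.323,-0.03,0,0,0,-1],
  ],
)

```text
time_s: 2.32
eef_pos: [599.6, 2.6, 220.4]
ee_rot: [0.0, -0.058, 0.998, -0.0]
force: [-0.9, -0.7, -0.2]
grip_width: -0.002
```

```bash
python3 -c "
from h import *
st()
d=snap('top','top2')
p=d['pixels'][150:270,170:330];cv2.imwrite('pics/c5.png',cv2.resize(p,(800,600),interpolation=cv2.INTER_CUBIC)[:,:,::-1])"
```

```text
t 2.3 p [599.6   2.6 220.4] bed [ 41.9 143.7] jaw 96.7 tilt [ 0. -0. -1.] F [-0.9 -0.7 -0.2] w -0.002 q6 -1.88
```

View pics/c5.png

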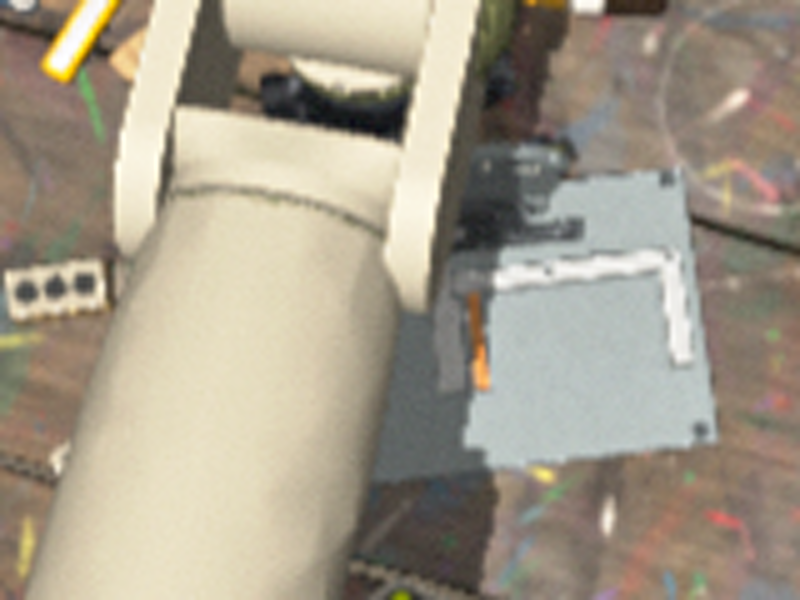

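```bash
python3 -c "
from h import *
for n in ('top0','top1','top2'):
    d=load(n);c=cloud(d);h=cv2.cvtColor(d['pixels'],cv2.COLOR_RGB2HSV)
    m=(h[...,1]>150)&(h[...,0]<20)&(h[...,0]>8)&(c[...,2]>10)&(c[...,2]<40)&(c[...,0]>480)&(c[...,0]<590)&(abs(c[...,1]+30)<110)
    v,u=np.nonzero(m);W=ray(d,np.c_[u,v],24);B=(W[:,:2]-T0)@Rb;print(n,m.sum(),B.min(0),B.max(0),B.mean(0))
d=snap('side','side2');s=st();print(proj(d,s['eef_pos']))
p=d['pixels'][150:300,210:360];cv2.imwrite('pics/c6.png',cv2.resize(p,(600,600),interpolation=cv2.INTER_CUBIC)[:,:,::-1])"
```

```text
top0 22 [-60.7960586  120.50473814] [ -8.19677741 124.82746725] [-34.54618074 122.66316036]
top1 22 [-60.7960586  120.50473814] [ -8.19677741 124.82746725] [-34.54618074 122.66316036]
top2 23 [-60.7960586  120.88390393] [ -4.93140688 125.20398924] [-33.92739786 123.05898193]
t 2.4 p [599.5   1.9 219.6] bed [ 41.7 143.1] jaw 96.6 tilt [-0.001 -0.    -1.   ] F [-0.6  0.8 -0.3] w -0.003 q6 -1.88
[260.59458577 214.66331338]
```

View pics/c6.png

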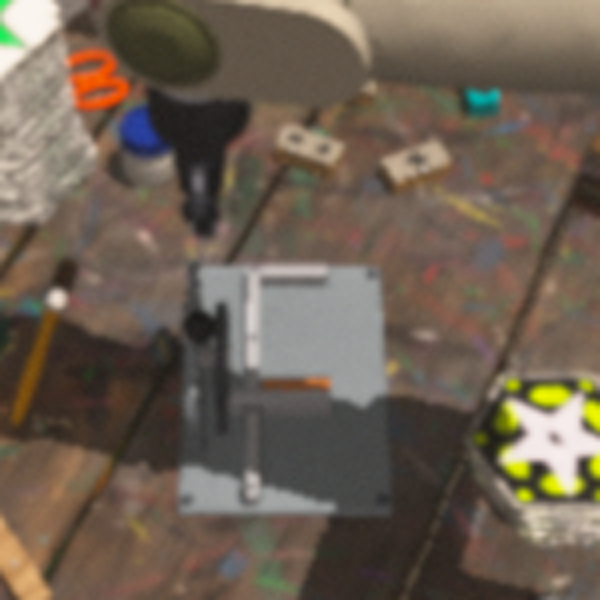

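```bash
python3 -c "
from h import *
from scipy.optimize import least_squares
a=load('top0');b=load('side2')
u=np.array([231,182.4]);v=np.array([210+200/4-.4,150+325/4-.4])
f=lambda P:np.r_[proj(a,P)-u,proj(b,P)-v]
r=least_squares(f,[594,60,210]);print(r.x,r.fun,'bed',Rb.T@(r.x[:2]-T0))
print(proj(b,np.array([594.,60,211])))
for n in('top0','side2'):
  d=load(n);c=cloud(d);uv=u if n=='top0' else v;i,j=int(uv[1]),int(uv[0]);print(c[i-3:i+4,j-3:j+4,2].round(0))
for n in(1.28,1.44,1.92):
  A=n-.96;w=b2w(46,132+150*np.sin(A));P=np.r_[w,76+150*np.cos(A)];print(n,P,proj(a,P),proj(b,P))
"
```

```text
[595.25049296  59.85778688 210.41867311] [-0.0098051   0.0729241  -0.07819645 -0.02854504] bed [ 44.15874486 201.11514377]
[259.9060122  230.77965646]
[[221. 223. 221. 220. 219. 219. 219.]
 [220. 222. 224. 222. 219. 219. 217.]
 [221. 219. 224. 221. 221. 222. 219.]
 [220. 225. 222. 225. 220. 222. 216.]
 [216. 220. 218. 218. 218. 218. 215.]
 [218. 220. 222. 217. 220. 212. 212.]
 [212. 213. 218. 217. 217. 213. 211.]]
[[  1. 161. 160. 149.  84.   6.   7.]
 [  5. 158. 220. 219. 220. 222. 215.]
 [  1. 216. 221. 222. 222. 220. 223.]
 [219. 219. 219. 222. 222. 221. 220.]
 [215. 223. 221. 222. 218. 221. 221.]
 [214. 216. 221. 215. 216. 219. 213.]
 [211. 214. 215. 216. 216. 215. 214.]]
1.28 [599.60013573  38.28459212 218.38531271] [238.46695838 180.12218633] [259.01282467 223.75008038]
1.44 [597.06210596  60.22014249 209.04923842] [230.93547989 181.96853197] [258.94611447 231.12755325]
1.92 [590.90011167 113.47670305 162.02799791] [214.66391014 188.40451075] [259.0236903  253.83316841]
```

```bash
python3 -c "
from h import *
b=load('side2');c=cloud(b)
for v in range(190,222,2):
  print(v,[ (c[v,u].round(0).astype(int).tolist(), int(b['pixels'][v,u].mean())) for u in (256,259,261,264)])
"
```

```text
190 [([604, 35, 371], 36), ([594, 40, 377], 39), ([589, 39, 377], 39), ([583, 18, 355], 32)]
192 [([603, 40, 367], 36), ([595, 39, 367], 75), ([589, 37, 366], 49), ([584, 18, 346], 33)]
194 [([603, 41, 361], 37), ([595, 41, 361], 108), ([589, 41, 362], 60), ([585, 11, 330], 34)]
196 [([608, 18, 326], 36), ([594, 46, 358], 109), ([589, 44, 357], 60), ([584, 15, 325], 41)]
198 [([608, 19, 318], 58), ([594, 47, 351], 74), ([588, 47, 351], 54), ([585, 16, 317], 52)]
200 [([603, 47, 341], 56), ([593, 54, 350], 61), ([588, 54, 350], 53), ([585, 16, 308], 57)]
202 [([601, 59, 346], 42), ([592, 63, 351], 55), ([586, 61, 350], 45), ([578, 59, 348], 57)]
204 [([601, 64, 342], 56), ([592, 65, 345], 43), ([586, 63, 343], 36), ([580, 49, 328], 59)]
206 [([653, -215, 5], 91), ([601, 14, 275], 40), ([595, 16, 279], 32), ([587, 7, 270], 96)]
208 [([653, -210, -2], 100), ([601, 16, 269], 61), ([595, 14, 267], 50), ([587, 5, 258], 103)]
210 [([652, -201, -2], 112), ([640, -202, -3], 107), ([632, -202, -2], 100), ([619, -197, 6], 115)]
212 [([649, -187, 2], 112), ([638, -191, -1], 114), ([629, -185, 7], 121), ([620, -197, -6], 121)]
214 [([648, -176, 2], 102), ([637, -179, 1], 108), ([630, -183, -3], 117), ([617, -179, 4], 105)]
216 [([647, -167, 1], 99), ([615, -53, 144], 87), ([627, -168, 4], 129), ([615, -167, 6], 129)]
218 [([645, -157, 1], 103), ([612, -36, 154], 113), ([625, -154, 9], 156), ([614, -154, 10], 158)]
220 [([644, -149, 0], 103), ([610, -24, 158], 91), ([624, -145, 8], 153), ([612, -144, 10], 156)]
```

```bash
python3 -c "
from h import *
a=load('top1');c=cloud(a)
for z in (220,240,261,280,300): print(z,proj(a,np.array([554.3,132.2,z])))
for v in range(172,190,2): print(v,[(c[v,u].round(0).astype(int).tolist(), int(a['pixels'][v,u].mean())) for u in range(204,222,3)])
"
```

```text
220 [203.7910887  196.38009596]
240 [202.28332924 194.72860935]
261 [200.63660183 192.9247441 ]
280 [199.08723327 191.22737202]
300 [197.3915644  189.36955071]
172 [([688, 180, 0], 88), ([689, 170, 0], 64), ([689, 160, -3], 63), ([689, 150, -3], 57), ([690, 140, -5], 59), ([688, 130, 0], 59)]
174 [([562, 93, 411], 57), ([684, 171, -8], 66), ([681, 159, 2], 41), ([568, 77, 388], 32), ([680, 139, 3], 55), ([682, 130, -1], 59)]
176 [([560, 95, 402], 78), ([560, 89, 400], 86), ([562, 83, 395], 54), ([563, 77, 390], 48), ([673, 139, 4], 57), ([674, 129, 1], 56)]
178 [([555, 94, 405], 77), ([556, 89, 399], 112), ([557, 83, 394], 106), ([558, 77, 391], 72), ([667, 139, 1], 54), ([667, 129, 2], 59)]
180 [([549, 93, 409], 47), ([554, 91, 388], 70), ([555, 84, 386], 65), ([554, 77, 389], 53), ([660, 139, 1], 48), ([659, 128, 5], 60)]
182 [([559, 105, 352], 49), ([551, 92, 383], 85), ([551, 85, 381], 49), ([549, 76, 391], 34), ([653, 139, 1], 38), ([653, 129, 0], 57)]
184 [([554, 104, 355], 47), ([549, 93, 374], 77), ([547, 85, 381], 46), ([547, 78, 380], 28), ([647, 139, -1], 58), ([645, 128, 6], 81)]
186 [([547, 103, 361], 48), ([547, 96, 362], 36), ([547, 89, 362], 34), ([640, 149, 0], 56), ([638, 138, 5], 70), ([640, 128, 0], 74)]
188 [([546, 106, 348], 44), ([633, 168, 0], 61), ([634, 159, -3], 61), ([634, 149, -3], 64), ([632, 138, 2], 68), ([633, 129, -3], 71)]
```

Request:
play_rows(
  deltas=[
    [0,0,0.9,0,0,0,-1],
    [-0.08,0.9,0,0,0,0,-1],
    [-0.08,0.9,0,0,0,0,-1],
    [-0.08,0.9,0,0,0,0,-1],
    [0,0,-0.6,0,0,0,-1],
    [0,0,-0.6,0,0,0,-1],
    [0,0,-0.6,0,0,0,-1],
    [0,0,0,0,0,0,-1],
  ],
)

```text
time_s: 3.08
eef_pos: [587.6, 112.7, 179.4]
ee_rot: [-0.004, -0.059, 0.998, 0.0]
force: [0.2, 0.8, -0.3]
grip_width: 0.0
```

Request:
play_rows(
  deltas=[
    [0.037,-0.323,0,0,0,0,-1],
    [0.037,-0.323,0,0,0,0,-1],
    [0.037,-0.323,0,0,0,0,-1],
    [0,0,0,0,0,0,-1],
  ],
)

```text
time_s: 3.42
eef_pos: [595.4, 70.4, 186.1]
ee_rot: [0.002, -0.057, 0.998, -0.0]
force: [-0.2, -1.1, 2.8]
grip_width: -0.0
```

```bash
python3 -c "
from h import *
s=st();b=snap('side','side3');print(proj(b,s['eef_pos']))
c=cloud(b)
p=b['pixels'][150:300,210:360];cv2.imwrite('pics/c7.png',cv2.resize(p,(600,600),interpolation=cv2.INTER_CUBIC)[:,:,::-1])
"
```

```text
t 3.4 p [595.4  70.4 186.1] bed [ 45.5 211.5] jaw 96.5 tilt [ 0.003 -0.    -1.   ] F [-0.2 -1.1  2.8] w -0.000 q6 -1.76
[259.24244486 238.11312893]
```

View pics/c7.png

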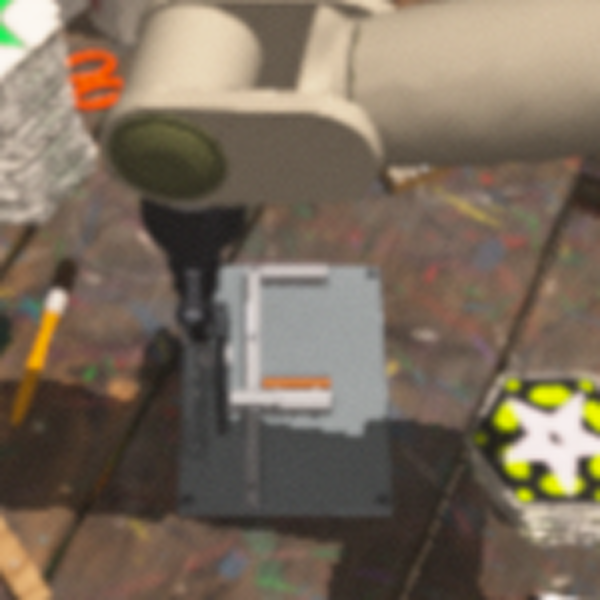

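Request:
play_rows(
  deltas=[
    [-0.04,0.32,0.2,0,0,0,-1],
    [-0.08,0.6,0,0,0,0,-1],
    [0,0,-0.6,0,0,0,-1],
    [0,0,-0.5,0,0,0,-1],
    [0,0,0,0,0,0,-1],
  ],
)

```text
time_s: 3.88
eef_pos: [587.5, 111.6, 145.1]
ee_rot: [-0.003, -0.059, 0.998, 0.0]
force: [0.1, -0.0, -1.1]
grip_width: -0.001
```

Request:
play_rows(
  deltas=[
    [0.037,-0.323,0,0,0,0,-1],
    [0.037,-0.323,0,0,0,0,-1],
    [0.037,-0.323,0,0,0,0,-1],
    [0.037,-0.323,0,0,0,0,-1],
    [0,0,0,0,0,0,-1],
  ],
)

```text
time_s: 4.3
eef_pos: [598.0, 57.9, 155.0]
ee_rot: [0.005, -0.058, 0.998, 0.001]
force: [-6.4, 8.9, 27.7]
grip_width: -0.002
```

```bash
cat >> h.py <<'E'
def pad(d):
    c=cloud(d);h=cv2.cvtColor(d['pixels'],cv2.COLOR_RGB2HSV)
    m=(h[...,1]>130)&(h[...,0]<22)&(h[...,0]>6)&(c[...,2]>10)&(c[...,2]<40)&(c[...,0]>480)&(c[...,0]<590)&(abs(c[...,1]+30)<120)
    v,u=np.nonzero(m);W=ray(d,np.c_[u,v],24);B=(W[:,:2]-T0)@Rb;y=np.median(B[:,1])-2.7; print('pad y %.1f angle %.2f n %d'%(y,(190-y)/50,m.sum()))
E
python3 -c "
from h import *
s=st();pad(load('side3'));pad(load('side0'));pad(load('top0'));b=snap('side','side4');pad(b)
"
```

```text
t 4.3 p [598.   57.9 155. ] bed [ 46.6 198.9] jaw 96.6 tilt [ 0.01   0.003 -1.   ] F [-6.4  8.9 27.7] w -0.002 q6 -1.79
pad y 120.5 angle 1.39 n 29
pad y 120.5 angle 1.39 n 29
pad y 120.3 angle 1.39 n 30
pad y 131.3 angle 1.17 n 32
```

```bash
python3 -c "
from h import *
b=load('side4');d=snap('top','top4');pad(d)
p=b['pixels'][185:265,235:300];p=cv2.resize(p,(487,600),interpolation=cv2.INTER_CUBIC)
q=d['pixels'][155:235,205:255];q=cv2.resize(q,(313,500),interpolation=cv2.INTER_CUBIC)
o=np.zeros((600,800,3),np.uint8);o[:,:487]=p;o[:500,487:]=q;o=np.clip(o*1.6,0,255).astype(np.uint8)
cv2.imwrite('pics/c8.png',o[:,:,::-1]);s=st();print((proj(b,s['eef_pos'])-[235,185])*7.5)
"
```

```text
pad y 130.5 angle 1.19 n 32
t 4.4 p [598.   58.1 154.9] bed [ 46.7 199.1] jaw 96.7 tilt [ 0.011  0.001 -1.   ] F [-6.2 10.2 26. ] w 0.002 q6 -1.79
[182.12741023 418.20290047]
```

View pics/c8.png

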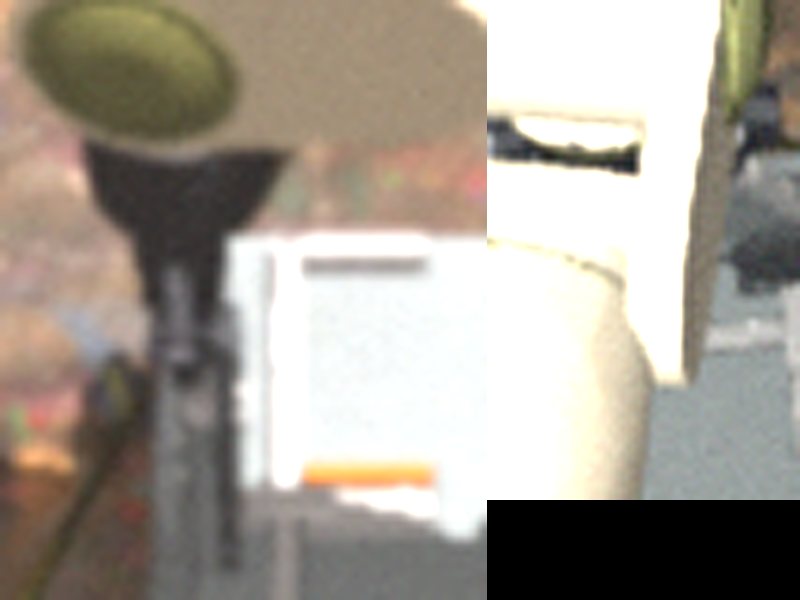

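Request:
play_rows(
  deltas=[
    [0,0.2,1,0,0,0,-1],
    [0,0,1,0,0,0,-1],
    [0,0,0.7,0,0,0,-1],
    [-0.38,-0.9,0,0,0,0,-1],
    [-0.38,-0.9,0,0,0,0,-1],
    [-0.38,-0.9,0,0,0,0,-1],
    [-0.38,-0.9,0,0,0,0,-1],
    [0,0,0,0,0,0,-1],
  ],
)

```text
time_s: 5.07
eef_pos: [532.8, -84.1, 258.0]
ee_rot: [0.001, -0.055, 0.998, -0.001]
force: [1.0, 0.1, -0.7]
grip_width: 0.002
```

Request:
play_rows(
  deltas=[
    [0,0,-1,0,0,0,-1],
    [0,0,-1,0,0,0,-1],
    [0,0,-1,0,0,0,-1],
    [0,0,-1,0,0,0,-1],
    [0,0,-0.6,0,0,0,-1],
    [0,0,0,0,0,0,-1],
  ],
)

```text
time_s: 5.57
eef_pos: [532.5, -77.9, 68.8]
ee_rot: [-0.003, -0.058, 0.998, 0.001]
force: [-0.3, 0.2, -0.9]
grip_width: 0.002
```

```bash
python3 -c "
from h import *
s=st();b=snap('side','side5');pad(b);d=snap('top','top5');pad(d);print(proj(b,s['eef_pos']))
p=b['pixels'][160:280,220:340];p=cv2.resize(p,(600,600),interpolation=cv2.INTER_CUBIC)
cv2.imwrite('pics/c9.png',p[:,:,::-1]);print((proj(b,s['eef_pos'])-[220,160])*5)
"
```

```text
t 5.6 p [532.5 -77.9  68.8] bed [-34.   71.5] jaw 96.6 tilt [-0.007  0.002 -1.   ] F [-0.3  0.2 -0.9] w 0.002 q6 -2.05
pad y 129.2 angle 1.22 n 27Traceback (most recent call last):
  File "<string>", line 3, in <module>
    s=st();b=snap('side','side5');pad(b);d=snap('top','top5');pad(d);print(proj(b,s['eef_pos']))
                                                              ~~~^^^
  File "h.py", line 59, in pad
    v,u=np.nonzero(m);W=ray(d,np.c_[u,v],24);B=(W[:,:2]-T0)@Rb;y=np.median(B[:,1])-2.7; print('pad y %.1f angle %.2f n %d'%(y,(190-y)/50,m.sum()))
                        ~~~^^^^^^^^^^^^^^^^^
  File "h.py", line 40, in ray
    k=cv2.undistortPoints(np.array(uv,float).reshape(-1,1,2),K,np.array([float(d['k1']),0,0,0])).reshape(-1,2)
      ~~~~~~~~~~~~~~~~~~~^^^^^^^^^^^^^^^^^^^^^^^^^^^^^^^^^^^^^^^^^^^^^^^^^^^^^^^^^^^^^^^^^^^^^^^
cv2.error: OpenCV(4.12.0) /io/opencv/modules/calib3d/src/undistort.dispatch.cpp:347: error: (-215:Assertion failed) CV_IS_MAT(_src) && CV_IS_MAT(_dst) && (_src->rows == 1 || _src->cols == 1) && (_dst->rows == 1 || _dst->cols == 1) && _src->cols + _src->rows - 1 == _dst->rows + _dst->cols - 1 && (CV_MAT_TYPE(_src->type) == CV_32FC2 || CV_MAT_TYPE(_src->type) == CV_64FC2) && (CV_MAT_TYPE(_dst->type) == CV_32FC2 || CV_MAT_TYPE(_dst->type) == CV_64FC2) in function 'cvUndistortPointsInternal'
```

Request:
play_rows(
  deltas=[
    [0,0,-0.3,0,0,0,-1],
    [0,0,-0.2,0,0,0,-1],
    [0,0,-0.1,0,0,0,-1],
    [0,0,-0.1,0,0,0,-1],
    [0,0,-0.1,0,0,0,-1],
    [0,0,0,0,0,0,-1],
  ],
)

```text
time_s: 6.17
eef_pos: [534.6, -77.6, 40.0]
ee_rot: [-0.0, -0.058, 0.998, 0.0]
force: [0.2, 1.2, -0.4]
grip_width: -0.001
```

Request:
play_rows(
  deltas=[
    [0,0,-0.1,0,0,0,-1],
    [0,0,-0.1,0,0,0,-1],
    [0,0,-0.1,0,0,0,-1],
    [0,0,0,0,0,0,-1],
  ],
)

```text
time_s: 6.5
eef_pos: [534.2, -77.4, 27.4]
ee_rot: [-0.001, -0.058, 0.998, 0.0]
force: [-0.5, -0.4, -0.1]
grip_width: 0.002
```

Request:
play_rows(
  deltas=[
    [0,0,-0.1,0,0,0,-1],
    [0,0,-0.1,0,0,0,-1],
    [0,0,0,0,0,0,-1],
  ],
)

```text
time_s: 6.75
eef_pos: [534.2, -77.4, 19.4]
ee_rot: [-0.001, -0.058, 0.998, 0.0]
force: [-0.7, 0.0, -0.1]
grip_width: -0.001
```

Request:
play_rows(
  deltas=[
    [0,0,-0.1,0,0,0,-1],
    [0,0,-0.1,0,0,0,-1],
    [0,0,-0.05,0,0,0,-1],
    [0,0,0,0,0,0,-1],
  ],
)

```text
time_s: 7.08
eef_pos: [534.3, -77.5, 9.6]
ee_rot: [-0.0, -0.058, 0.998, 0.0]
force: [0.2, -0.4, 0.5]
grip_width: -0.004
```

Request:
play_rows(
  deltas=[
    [0,0,-0.05,0,0,0,-1],
    [0,0,-0.05,0,0,0,-1],
    [0,0,-0.05,0,0,0,-1],
    [0,0,0,0,0,0,-1],
  ],
)

```text
time_s: 7.42
eef_pos: [534.4, -77.5, 3.8]
ee_rot: [-0.0, -0.058, 0.998, 0.0]
force: [-0.1, -0.5, -1.0]
grip_width: 0.001
```

```bash
python3 -c "
from h import *
s=st();b=snap('side','side5')
p=b['pixels'][160:280,220:340];p=cv2.resize(p,(600,600),interpolation=cv2.INTER_CUBIC)
cv2.imwrite('pics/c9.png',p[:,:,::-1]);print((proj(b,s['eef_pos'])-[220,160])*5)
"
```

```text
t 7.4 p [534.4 -77.5   3.8] bed [-32.1  71.7] jaw 96.7 tilt [-0.001  0.    -1.   ] F [-0.1 -0.5 -1. ] w 0.001 q6 -2.05
[312.86855977 384.17744403]
```

View pics/c9.png

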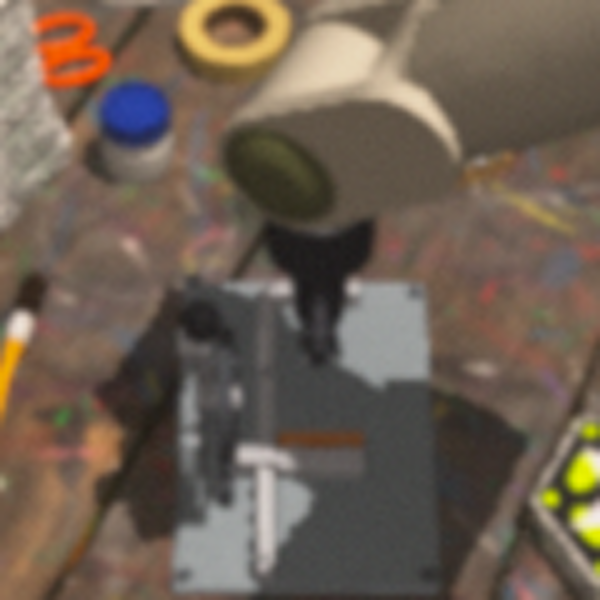

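Request:
play_rows(
  deltas=[
    [0,0,-0.1,0,0,0,-1],
    [0,0,-0.1,0,0,0,-1],
    [0,0,0,0,0,0,-1],
  ],
)

```text
time_s: 7.72
eef_pos: [534.1, -77.4, -4.7]
ee_rot: [-0.001, -0.058, 0.998, 0.0]
force: [-0.1, 0.5, -0.0]
grip_width: -0.001
```

Request:
play_rows(
  deltas=[
    [0,0,-0.1,0,0,0,-1],
    [0,0,0,0,0,0,-1],
  ],
)

```text
time_s: 7.88
eef_pos: [534.3, -77.5, -8.5]
ee_rot: [-0.0, -0.058, 0.998, 0.0]
force: [0.2, 0.3, -0.2]
grip_width: -0.006
```

Request:
play_rows(
  deltas=[
    [0,0,-0.1,0,0,0,-1],
    [0,0,0,0,0,0,-1],
  ],
)

```text
time_s: 8.05
eef_pos: [534.3, -77.5, -12.4]
ee_rot: [-0.0, -0.058, 0.998, 0.0]
force: [0.7, -1.0, -1.3]
grip_width: -0.0
```

Request:
play_rows(
  deltas=[
    [0,0,-0.1,0,0,0,-1],
    [0,0,0,0,0,0,-1],
  ],
)

```text
time_s: 8.22
eef_pos: [534.3, -77.4, -16.4]
ee_rot: [-0.0, -0.058, 0.998, 0.0]
force: [1.0, -0.9, 0.5]
grip_width: -0.005
```

Request:
play_rows(
  deltas=[
    [0,0,-0.07,0,0,0,-1],
    [0,0,0,0,0,0,-1],
  ],
)

```text
time_s: 8.38
eef_pos: [534.4, -77.5, -19.1]
ee_rot: [-0.0, -0.058, 0.998, 0.0]
force: [-0.7, 0.1, -0.7]
grip_width: -0.002
```

Request:
play_rows(
  deltas=[
    [0,0,-0.07,0,0,0,-1],
    [0,0,0,0,0,0,-1],
  ],
)

```text
time_s: 8.55
eef_pos: [534.4, -77.5, -21.8]
ee_rot: [-0.0, -0.058, 0.998, 0.0]
force: [0.0, 0.4, -0.8]
grip_width: -0.004
```

Request:
play_rows(
  deltas=[
    [0,0,-0.06,0,0,0,-1],
    [0,0,0,0,0,0,-1],
  ],
)

```text
time_s: 8.72
eef_pos: [534.4, -77.5, -24.2]
ee_rot: [-0.0, -0.058, 0.998, 0.0]
force: [-0.3, -0.2, 0.0]
grip_width: 0.002
```

Request:
play_rows(
  deltas=[
    [0,0,-0.06,0,0,0,-1],
    [0,0,0,0,0,0,-1],
  ],
)

```text
time_s: 8.88
eef_pos: [534.5, -77.5, -26.6]
ee_rot: [-0.0, -0.058, 0.998, 0.0]
force: [-0.1, -0.0, 0.1]
grip_width: 0.0
```

Request:
play_rows(
  deltas=[
    [0,0,-0.06,0,0,0,-1],
    [0,0,0,0,0,0,-1],
  ],
)

```text
time_s: 9.05
eef_pos: [534.8, -77.6, -27.5]
ee_rot: [0.0, -0.059, 0.998, -0.0]
force: [-4.8, 1.6, 14.8]
grip_width: 0.003
```

Request:
play_rows(
  deltas=[
    [0,0,-0.06,0,0,0,-1],
    [0,0,0,0,0,0,-1],
  ],
)

```text
time_s: 9.22
eef_pos: [534.9, -77.7, -27.6]
ee_rot: [0.0, -0.059, 0.998, -0.0]
force: [-16.0, 4.1, 40.0]
grip_width: 0.003
```

Request:
play_rows(
  deltas=[
    [0,0,0.5,0,0,0,-1],
    [0,0,1,0,0,0,-1],
    [0,0,1,0,0,0,-1],
    [0,0,1,0,0,0,-1],
    [0,0,1,0,0,0,-1],
    [0,0,1,0,0,0,-1],
    [0,0,1,0,0,0,-1],
    [0,0,0,0,0,0,-1],
  ],
)

```text
time_s: 9.88
eef_pos: [537.1, -78.4, 237.0]
ee_rot: [0.006, -0.059, 0.998, -0.003]
force: [1.5, -0.1, 1.4]
grip_width: -0.0
```

Request:
play_rows(
  deltas=[
    [0.3,0.82,0,0,0,0,-1],
    [0.3,0.82,0,0,0,0,-1],
    [0.3,0.82,0,0,0,0,-1],
    [0.3,0.82,0,0,0,0,-1],
    [0.3,0.82,0,0,0,0,-1],
    [0,0,-0.7,0,0,0,-1],
    [0,0,-0.6,0,0,0,-1],
    [0,0,0,0,0,0,-1],
  ],
)

```text
time_s: 10.55
eef_pos: [592.4, 87.1, 171.8]
ee_rot: [-0.004, -0.059, 0.998, 0.0]
force: [-0.3, 0.1, -1.0]
grip_width: -0.001
```

```bash
sed -i 's/return s$/return s/' h.py; python3 -c "
from h import *
s=st();b=snap('side','side6');pad(b);print(b2w(45,222))"
```

```text
t 10.6 p [592.4  87.1 171.8] bed [ 44.5 228.5] jaw 96.8 tilt [-0.009  0.    -1.   ] F [-0.3  0.1 -1. ] w -0.001 q6 -1.74
pad y 129.2 angle 1.22 n 25
[593.68572704  80.70092574]
```

Request:
play_rows(
  deltas=[
    [0.037,-0.323,0.1,0,0,0,-1],
    [0.037,-0.323,0.1,0,0,0,-1],
    [0.037,-0.323,0.08,0,0,0,-1],
    [0.037,-0.323,0.05,0,0,0,-1],
    [0.037,-0.323,0,0,0,0,-1],
    [0.037,-0.323,0,0,0,0,-1],
    [0.037,-0.323,-0.03,0,0,0,-1],
    [0.037,-0.323,-0.1,0,0,0,-1],
  ],
)

```text
time_s: 11.27
eef_pos: [608.4, -18.8, 190.1]
ee_rot: [0.004, -0.058, 0.998, -0.001]
force: [-0.6, 5.8, 19.5]
grip_width: -0.002
```

```bash
python3 -c "
from h import *
s=st();b=snap('side','side6');pad(b)"
```

```text
t 11.3 p [608.4 -18.8 190.1] bed [ 48.2 121.5] jaw 96.7 tilt [ 0.009 -0.001 -1.   ] F [-0.6  5.8 19.5] w -0.002 q6 -1.91
pad y 155.1 angle 0.70 n 29
```

Request:
play_rows(
  deltas=[
    [0.037,-0.323,-0.3,0,0,0,-1],
    [0.037,-0.323,-0.15,0,0,0,-1],
    [0.037,-0.323,-0.15,0,0,0,-1],
    [0.037,-0.323,-0.2,0,0,0,-1],
    [0.037,-0.323,-0.3,0,0,0,-1],
    [0.037,-0.323,-0.3,0,0,0,-1],
    [0,0,0,0,0,0,-1],
  ],
)

```text
time_s: 11.9
eef_pos: [614.7, -97.7, 127.7]
ee_rot: [-0.001, -0.057, 0.998, 0.0]
force: [0.5, -0.6, -1.2]
grip_width: -0.001
```

```bash
python3 -c "
from h import *
s=st();b=snap('side','side6');pad(b)"
```

```text
t 11.9 p [614.7 -97.7 127.7] bed [45.4 42.4] jaw 96.5 tilt [-0.002 -0.    -1.   ] F [ 0.5 -0.6 -1.2] w -0.001 q6 -2.03
pad y 192.6 angle -0.05 n 40
```

Request:
play_rows(
  deltas=[
    [0,0.1,0.9,0,0,0,-1],
    [0,0,0.9,0,0,0,-1],
    [-0.3,-0.925,0,0,0,-0.76,0.3],
    [-0.3,-0.925,0,0,0,-0.76,0.3],
    [-0.3,-0.925,0,0,0,-0.76,0.3],
    [-0.3,-0.925,0,0,0,-0.76,0.3],
    [-0.3,-0.925,0,0,0,-0.76,0.3],
    [-0.3,-0.925,0,0,0,-0.76,0.3],
  ],
)

```text
time_s: 12.62
eef_pos: [542.5, -314.3, 202.3]
ee_rot: [0.001, 0.181, 0.983, -0.001]
force: [-0.4, 0.4, -0.0]
grip_width: 0.654
```

Request:
play_rows(
  deltas=[
    [0,0,-0.9,0,0,0,0.3],
    [0,0,-0.9,0,0,0,0.3],
    [0,0,-0.9,0,0,0,0.3],
    [0,0,-0.5,0,0,0,0.3],
    [0,0,0,0,0,0,0.3],
  ],
)

```text
time_s: 13.03
eef_pos: [541.4, -311.2, 69.2]
ee_rot: [-0.003, 0.179, 0.984, 0.002]
force: [0.4, 0.6, -0.6]
grip_width: 0.649
```

```bash
python3 -c "
from h import *
s=st();b=snap('side','side7');pad(b);print([r for r in rects(b) if 50<r[3]<70 and r[0]>400]);d=snap('top','top7');print([r for r in rects(d) if 50<r[3]<80 and 600>r[0]>400])"
```

```text
t 13.0 p [ 541.4 -311.2   69.2] bed [ -51.9 -161.3] jaw 69.3 tilt [-0.006  0.005 -1.   ] F [ 0.4  0.6 -0.6] w 0.649 q6 -1.92
pad y 192.8 angle -0.06 n 24
[[432.6, -309.3, 33.0, 61.0, 30.3, 23.0, 313.8, 189.7], [798.6, 111.9, -52.9, 65.8, 32.1, 9.9, 200.6, 271.1], [436.1, 218.6, 37.1, 61.9, 30.9, 22.9, 303.5, 309.8], [562.3, 248.2, -82.9, 58.8, 29.0, 23.5, 263.5, 314.4]]
[[563.7, 247.2, -82.2, 62.8, 32.5, 23.0, 180.6, 207.3], [499.3, -433.6, 89.4, 59.5, 32.4, 22.5, 393.7, 225.9], [438.9, 217.1, 36.4, 63.3, 31.0, 22.7, 187.7, 245.2]]
```

Request:
play_rows(
  deltas=[
    [0.03,-0.22,-0.5,0,0,0,0.3],
    [0,0,-0.8,0,0,0,0.3],
    [0,0,-0.8,0,0,0,0.3],
    [0,0,-0.4,0,0,0,0.3],
    [0,0,0,0,0,0,0.3],
    [0,0,0,0,0,0,0.3],
  ],
)

```text
time_s: 13.63
eef_pos: [545.6, -322.1, -24.8]
ee_rot: [0.001, 0.179, 0.984, -0.001]
force: [-0.1, -0.4, 1.1]
grip_width: 0.653
```

Request:
play_rows(
  deltas=[
    [0,0,0,0,0,0,-1],
    [0,0,0,0,0,0,-1],
    [0,0,0,0,0,0,-1],
    [0,0,0,0,0,0,-1],
  ],
  squeeze=40,
)

```text
time_s: 13.97
eef_pos: [545.9, -322.3, -24.1]
ee_rot: [0.002, 0.179, 0.984, -0.001]
force: [-0.4, 0.3, 6.4]
grip_width: 0.365
```

Request:
play_rows(
  deltas=[
    [0,0,0.7,0,0,0,-1],
    [0,0,0.7,0,0,0,-1],
    [-0.275,0.92,0,0,0,0.91,-1],
    [-0.275,0.92,0,0,0,0.91,-1],
    [-0.275,0.92,0,0,0,0.91,-1],
    [-0.275,0.92,0,0,0,0.91,-1],
    [-0.275,0.92,0,0,0,0.91,-1],
    [0,0,0,0,0,0,-1],
  ],
)

```text
time_s: 14.63
eef_pos: [487.7, -131.9, 30.0]
ee_rot: [-0.001, -0.062, 0.998, 0.001]
force: [0.4, -0.5, -1.3]
grip_width: 0.361
```

```bash
cat >> h.py <<'E'
def local(d,c0,r=60,zlo=35,zhi=75):
    "pale top face near world xy c0"
    c=cloud(d);h=cv2.cvtColor(d['pixels'],cv2.COLOR_RGB2HSV)
    m=(h[...,1]<75)&(h[...,2]>130)&(c[...,2]>zlo)&(c[...,2]<zhi)&(np.hypot(c[...,0]-c0[0],c[...,1]-c0[1])<r)
    P=c[m];print('n',len(P));
    if len(P)>10:
        (x,y),(w,hh),a=cv2.minAreaRect(P[:,:2].astype(np.float32));print(np.round([x,y,w,hh,a,np.median(P[:,2])],1),'bed',(Rb.T@(np.array([x,y])-T0)).round(1))
E
python3 -c "
from h import *
s=st()
for n in('top','side'): local(snap(n,n+'8'),s['eef_pos'])"
```

```text
t 14.6 p [ 487.7 -131.9   30. ] bed [-84.7  23. ] jaw 97.1 tilt [-0.001  0.002 -1.   ] F [ 0.4 -0.5 -1.3] w 0.361 q6 -2.19
n 0
n 0
```

Request:
play_rows(
  deltas=[
    [0.02,-0.12,-0.4,0,0,-0.08,-1],
    [0,0,-0.4,0,0,0,-1],
    [0,0,-0.2,0,0,0,-1],
    [0,0,-0.07,0,0,0,-1],
    [0,0,0,0,0,0,-1],
    [0,0,0,0,0,0,-1],
  ],
)

```text
time_s: 15.23
eef_pos: [490.4, -143.7, -11.6]
ee_rot: [-0.0, -0.053, 0.999, -0.001]
force: [-14.4, 1.1, 23.5]
grip_width: 0.363
```

Request:
play_rows(
  deltas=[
    [0,0,0,0,0,0,0],
    [0,0,0,0,0,0,0],
    [0,0,0,0,0,0,0],
    [0,0,0.9,0,0,0,0],
    [0,0,0.6,0,0,0,-1],
    [0,0,0,0,0,0,-1],
  ],
)

```text
time_s: 15.73
eef_pos: [493.0, -143.7, 50.5]
ee_rot: [0.003, -0.053, 0.999, -0.002]
force: [-0.2, 0.1, 0.3]
grip_width: 0.224
```

```bash
python3 -c "
from h import *
s=st()
for n in('top','side'): local(snap(n,n+'9'),b2w(-80,18),60,22,40)
p=load('side9')['pixels'][160:260,230:350];cv2.imwrite('pics/c10.png',cv2.resize(p,(720,600),interpolation=cv2.INTER_CUBIC)[:,:,::-1])"
```

```text
t 15.7 p [ 493.  -143.7   50.5] bed [-80.8  10.6] jaw 96.1 tilt [ 0.007 -0.004 -1.   ] F [-0.2  0.1  0.3] w 0.224 q6 -2.19
n 0
n 12
[ 462.2 -135.5    9.2   17.    20.9   36. ] bed [-110.4   22.3]
```

View pics/c10.png

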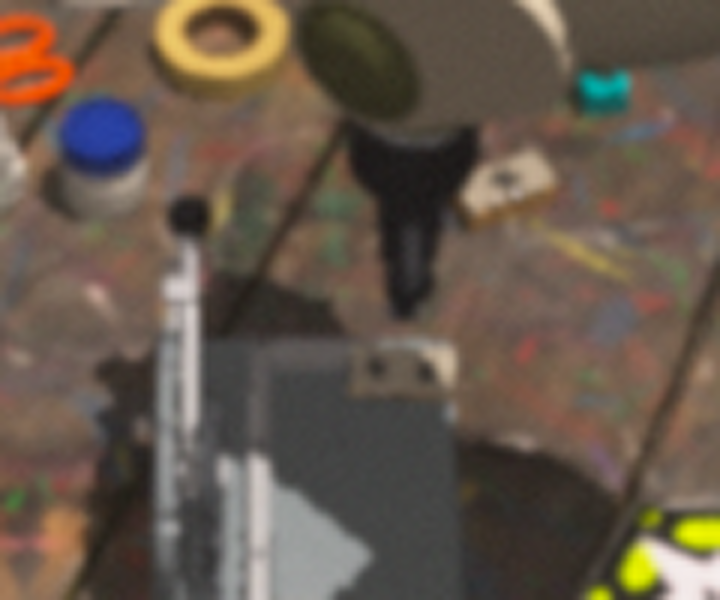

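Request:
play_rows(
  deltas=[
    [0,0,0,0,0,0,0.2],
    [0,0,-0.7,0,0,0,0.2],
    [0,0,-0.7,0,0,0,0.2],
    [0,0,0,0,0,0,0.2],
    [0,0,0,0,0,0,-1],
    [0,0,0,0,0,0,-1],
    [0,0,0,0,0,0,-1],
    [0,0,0,0,0,0,-1],
  ],
)

```text
time_s: 16.5
eef_pos: [490.1, -142.1, -10.1]
ee_rot: [-0.0, -0.054, 0.999, 0.0]
force: [-0.1, -0.3, -1.3]
grip_width: 0.27
```

Request:
play_rows(
  deltas=[
    [0,0,0.6,0,0,0,-1],
    [-0.03,0.22,0,0,0,0.05,-1],
    [0,0,0,0,0,0,-1],
    [0,0,0,0,0,0,-1],
  ],
)

```text
time_s: 16.83
eef_pos: [488.8, -132.8, 13.7]
ee_rot: [-0.0, -0.057, 0.998, 0.0]
force: [-0.5, -0.7, -1.0]
grip_width: 0.267
```

```bash
python3 -c "
from h import *
st()"
```

```text
t 16.8 p [ 488.8 -132.8   13.7] bed [-83.8  22. ] jaw 96.5 tilt [-0.001  0.    -1.   ] F [-0.5 -0.7 -1. ] w 0.267 q6 -2.18
```

Request:
play_rows(
  deltas=[
    [0,0,-0.3,0,0,0,-1],
    [0,0,-0.28,0,0,0,-1],
    [0,0,0,0,0,0,-1],
    [0,0,0,0,0,0,0.1],
    [0,0,0,0,0,0,0.1],
    [0,0,0,0,0,0,0.1],
    [0,0,0.9,0,0,0,0.1],
    [0,0,0.9,0,0,0,0.1],
  ],
)

```text
time_s: 17.5
eef_pos: [487.9, -132.7, 62.6]
ee_rot: [-0.002, -0.056, 0.998, 0.001]
force: [1.3, 0.3, 0.4]
grip_width: 0.552
```

Request:
play_rows(
  deltas=[
    [0,0,0.9,0,0,0,0.1],
    [-0.1,0.95,0,0,0,0,0.1],
    [-0.1,0.95,0,0,0,0,0.1],
    [-0.1,0.95,0,0,0,0,0.1],
    [-0.1,0.95,0,0,0,0,0.1],
    [-0.1,0.95,0,0,0,0,0.1],
    [0,0,0,0,0,0,0.1],
  ],
)

```text
time_s: 18.08
eef_pos: [467.8, 61.8, 99.1]
ee_rot: [-0.0, -0.059, 0.998, 0.001]
force: [0.8, -1.2, 1.6]
grip_width: 0.549
```

```bash
python3 -c "
from h import *
st()
a=snap('top','top10');b=snap('side','side10')
p=a['pixels'][185:265,240:340];q=b['pixels'][185:265,240:340]
o=np.vstack([cv2.resize(p,None,fx=3.7,fy=3.7,interpolation=cv2.INTER_CUBIC),cv2.resize(q,None,fx=3.7,fy=3.7,interpolation=cv2.INTER_CUBIC)])
o=np.clip(o*1.4,0,255).astype(np.uint8);cv2.imwrite('pics/c11.png',o[:,:,::-1]);print(o.shape)
for d in(a,b): local(d,b2w(-80,18),60,18,50)"
```

```text
t 18.1 p [467.8  61.8  99.1] bed [-82.2 217.7] jaw 96.8 tilt [-0.     0.001 -1.   ] F [ 0.8 -1.2  1.6] w 0.549 q6 -1.81
(592, 370, 3)
n 87
[ 502.3 -142.7   89.    46.7    6.5   25.7] bed [-71.4  10.6]
n 25
[ 536.8 -152.3   30.2   16.4    5.2   24.8] bed [-38.2  -2.9]
```

View pics/c11.png

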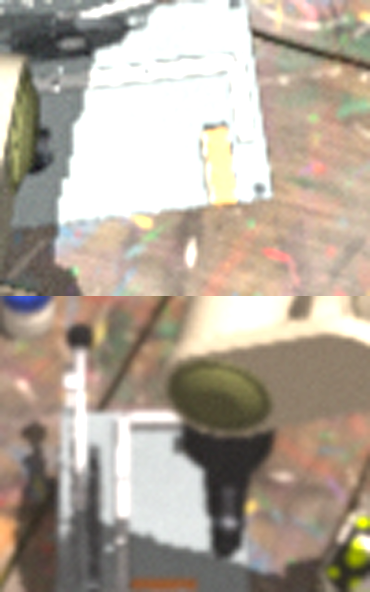

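Request:
play_rows(
  deltas=[
    [-0.2,0.3,0.2,0,0,-1,0.1],
    [-0.2,0.3,0.2,0,0,-1,0.1],
    [-0.2,0.3,0.2,0,0,-1,0.1],
    [-0.2,0.3,0.2,0,0,-1,0.1],
    [-0.2,0.3,0.2,0,0,-1,0.1],
    [-0.2,0.3,0.2,0,0,-1,0.1],
    [-0.2,0.3,0,0,0,-1,0.1],
    [-0.2,0.3,0,0,0,-1,0.1],
  ],
)

```text
time_s: 18.85
eef_pos: [405.5, 152.1, 147.4]
ee_rot: [0.001, 0.358, 0.934, 0.0]
force: [0.1, 0.4, -1.3]
grip_width: 0.553
```

```bash
python3 -c "
from h import *
st()
a=snap('top','top11');b=snap('side','side11');pad(b)
p=a['pixels'][180:260,240:340];q=b['pixels'][185:265,240:340]
o=np.hstack([cv2.resize(p,None,fx=4,fy=4,interpolation=cv2.INTER_CUBIC),cv2.resize(q,None,fx=4,fy=4,interpolation=cv2.INTER_CUBIC)])
cv2.imwrite('pics/c12.png',o[:,:,::-1]);print(o.shape)"
```

```text
t 18.9 p [405.5 152.1 147.4] bed [-133.7  314.6] jaw 48.0 tilt [ 0.001 -0.    -1.   ] F [ 0.1  0.4 -1.3] w 0.553 q6 -0.75
pad y 192.7 angle -0.05 n 36
(320, 800, 3)
```

View pics/c12.png

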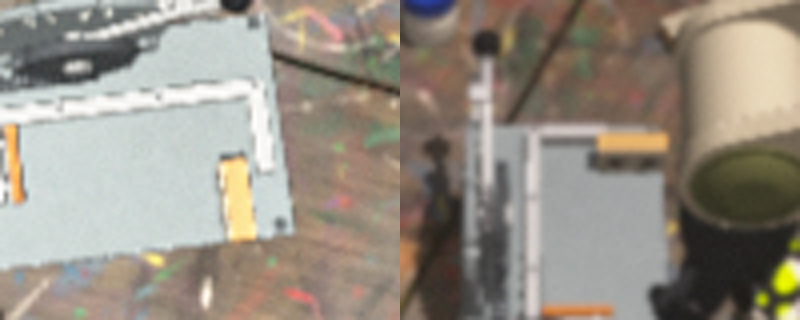

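```bash
python3 -c "
from h import *
d=load('top11')
h=cv2.cvtColor(d['pixels'],cv2.COLOR_RGB2HSV);m=np.zeros(h.shape[:2],bool);m[205:245,285:310]=1
m&=(h[...,1]>100)&(h[...,0]<25)
v,u=np.nonzero(m);W=ray(d,np.c_[u,v],40);r=cv2.minAreaRect(W[:,:2].astype(np.float32));print(r,Rb.T@(np.array(r[0])-T0))
d=load('side11')
h=cv2.cvtColor(d['pixels'],cv2.COLOR_RGB2HSV);m=np.zeros(h.shape[:2],bool);m[212:232,285:310]=1
m&=(h[...,1]>100)&(h[...,0]<25)&(h[...,2]>150)
v,u=np.nonzero(m);W=ray(d,np.c_[u,v],40);r=cv2.minAreaRect(W[:,:2].astype(np.float32));print(r,Rb.T@(np.array(r[0])-T0))
"
```

```text
((484.30279541015625, -134.8889923095703), (64.90177154541016, 15.981849670410156), 6.131457328796387) [-88.43731616  20.41100935]
((484.6479187011719, -134.27493286132812), (63.63164138793945, 19.07944679260254), 6.374542713165283) [-88.02390184  20.9813318 ]
```

Request:
play_rows(
  deltas=[
    [0.247,-0.896,0,0,0,-0.87,1],
    [0.247,-0.896,0,0,0,-0.87,1],
    [0.247,-0.896,0,0,0,-0.87,1],
    [0.247,-0.896,0,0,0,-0.87,1],
    [0.247,-0.896,0,0,0,-0.87,1],
    [0.247,-0.896,0,0,0,-0.87,1],
    [0.247,-0.896,0,0,0,-0.87,1],
    [0.247,-0.896,0,0,0,-0.87,1],
  ],
)

```text
time_s: 19.62
eef_pos: [484.1, -137.8, 146.9]
ee_rot: [0.0, 0.666, 0.746, -0.0]
force: [0.1, 0.2, 0.2]
grip_width: 1.0
```

Request:
play_rows(
  deltas=[
    [0,0,-0.9,0,0,0,1],
    [0,0,-0.9,0,0,0,1],
    [0,0,0,0,0,0,1],
    [0,0,0,0,0,0,1],
    [0,0,0,0,0,0,1],
  ],
)

```text
time_s: 20.03
eef_pos: [485.0, -135.0, 76.8]
ee_rot: [0.001, 0.664, 0.748, 0.0]
force: [0.0, 0.3, 0.1]
grip_width: 1.0
```

```bash
python3 -c "
from h import *
st()"
```

```text
t 20.0 p [ 485.  -135.    76.8] bed [-87.8  20.2] jaw 6.8 tilt [ 0.002 -0.001 -1.   ] F [0.  0.3 0.1] w 1.000 q6 -0.62
```

Well aligned. Descend 100 mm and grip by the ends.

Request:
play_rows(
  deltas=[
    [0,0,-0.8,0,0,0,1],
    [0,0,-0.8,0,0,0,1],
    [0,0,-0.5,0,0,0,1],
    [0,0,-0.4,0,0,0,1],
    [0,0,0,0,0,0,1],
    [0,0,0,0,0,0,-1],
    [0,0,0,0,0,0,-1],
    [0,0,0,0,0,0,-1],
  ],
)

```text
time_s: 20.7
eef_pos: [485.7, -134.7, -22.7]
ee_rot: [0.002, 0.664, 0.747, 0.0]
force: [-1.5, 0.4, 8.8]
grip_width: 0.741
```

Request:
play_rows(
  deltas=[
    [0,0,0.5,0,0,0,-1],
    [0,0,0.7,0,0,0,-1],
    [0,0,0,0,0,0,-1],
    [0,0,0,0,0,0,-1],
  ],
)

```text
time_s: 21.03
eef_pos: [485.5, -134.6, 25.2]
ee_rot: [0.002, 0.664, 0.747, 0.001]
force: [-0.4, -0.0, -1.5]
grip_width: 0.739
```

Request:
play_rows(
  deltas=[
    [-0.02,0.171,0,0.92,0.1,0,-1],
    [-0.02,0.171,0,0.92,0.1,0,-1],
    [-0.02,0.171,0,0.92,0.1,0,-1],
    [-0.02,0.171,0,0.92,0.1,0,-1],
    [-0.02,0.171,0,0.92,0.1,0,-1],
    [-0.02,0.171,0,0.92,0.1,0,-1],
    [-0.02,0.171,0,0.92,0.1,0,-1],
    [-0.02,0.171,0,0.92,0.1,0,-1],
  ],
)

```text
time_s: 21.7
eef_pos: [477.9, -79.4, 23.1]
ee_rot: [-0.281, 0.615, 0.691, 0.255]
force: [-0.7, -0.4, -1.0]
grip_width: 0.743
```

Request:
play_rows(
  deltas=[
    [-0.02,0.171,0,0.92,0.1,0,-1],
    [0,0,-0.3,0,0,0,-1],
    [0,0,-0.15,0,0,0,-1],
    [0,0,0,0,0,0,-1],
    [0,0,0,0,0,0,-1],
  ],
)

```text
time_s: 22.12
eef_pos: [477.0, -72.1, 5.0]
ee_rot: [-0.313, 0.602, 0.678, 0.283]
force: [-0.7, 0.2, -0.6]
grip_width: 0.74
```

```bash
python3 -c "
from h import *
st()"
```

```text
t 22.1 p [477.  -72.1   5. ] bed [-88.5  83.6] jaw 6.6 tilt [-0.083  0.76  -0.645] F [-0.7  0.2 -0.6] w 0.740 q6 -1.09
```

Request:
play_rows(
  deltas=[
    [0,0,-0.1,0,0,0,-1],
    [0,0,-0.08,0,0,0,-1],
    [0,0,0,0,0,0,-1],
  ],
)

```text
time_s: 22.37
eef_pos: [476.9, -72.2, -2.4]
ee_rot: [-0.313, 0.602, 0.677, 0.283]
force: [-0.6, -0.2, -0.7]
grip_width: 0.741
```

Request:
play_rows(
  deltas=[
    [0,0,-0.06,0,0,0,-1],
    [0,0,0,0,0,0,-1],
  ],
)

```text
time_s: 22.53
eef_pos: [477.2, -72.4, -3.6]
ee_rot: [-0.313, 0.602, 0.677, 0.284]
force: [-0.4, -0.1, 6.9]
grip_width: 0.744
```

Request:
play_rows(
  deltas=[
    [0,0,0,0,0,0,1],
    [0,0,0,0,0,0,1],
    [0,0,0,0,0,0,1],
    [0,0,0,0,0,0,1],
    [0,-0.3,0.6,0,0,0,1],
    [0,-0.3,0.6,0,0,0,1],
    [0,0,0.5,0,0,0,1],
  ],
)

```text
time_s: 23.12
eef_pos: [477.3, -98.1, 64.5]
ee_rot: [-0.312, 0.603, 0.677, 0.283]
force: [-0.3, -0.8, 0.0]
grip_width: 1.001
```

Request:
play_rows(
  deltas=[
    [0,0,0.1,-0.92,-0.1,0,1],
    [0,0,0.1,-0.92,-0.1,0,1],
    [0,0,0.1,-0.92,-0.1,0,1],
    [0,0,0.1,-0.92,-0.1,0,1],
    [0,0,0.1,-0.92,-0.1,0,1],
    [0,0,0,-0.92,-0.1,0,1],
    [0,0,0,-0.92,-0.1,0,1],
    [0,0,0,-0.92,-0.1,0,1],
  ],
)

```text
time_s: 23.78
eef_pos: [477.3, -96.6, 84.1]
ee_rot: [-0.033, 0.664, 0.746, 0.032]
force: [-0.1, -0.9, -0.3]
grip_width: 0.998
```

Request:
play_rows(
  deltas=[
    [-0.5,0,0,-0.92,-0.1,0,0.3],
    [-0.8,0,0,0,0,-1,0.3],
    [-0.8,0.3,0,0,0,-1,0.3],
    [-0.8,0.3,0,0,0,-1,0.3],
    [0,0.9,0,0,0,-1,0.3],
    [0,0.9,0,0,0,-1,0.3],
    [0,0.9,0,0,0,-1,0.3],
    [0,0,0,0,0,-1,0.3],
  ],
)

```text
time_s: 24.45
eef_pos: [360.5, 29.7, 83.5]
ee_rot: [-0.0, 0.882, 0.472, 0.0]
force: [0.9, -1.4, -0.9]
grip_width: 0.646
```

```bash
python3 -c "
from h import *
st()
a=snap('top','top13');b=snap('side','side13');pad(b)
for d in(a,b):
  print([r for r in rects(d) if 50<r[3]<80 and 620>r[0]>400])
  local(d,b2w(-85,30),60,20,60)
o=np.hstack([cv2.resize(d['pixels'][180:260,240:340],None,fx=4,fy=4,interpolation=cv2.INTER_CUBIC) for d in(a,b)])
cv2.imwrite('pics/c13.png',o[:,:,::-1])"
```

```text
t 24.4 p [360.5  29.7  83.5] bed [-192.5  198.2] jaw 146.3 tilt [-0.     0.001 -1.   ] F [ 0.9 -1.4 -0.9] w 0.646 q6 0.34
pad y 192.8 angle -0.06 n 30
[[559.6, 246.1, -78.9, 63.2, 42.4, 23.3, 180.6, 207.4], [499.3, -432.0, 89.4, 62.6, 32.4, 22.0, 391.3, 225.2], [432.3, -311.8, 27.8, 72.0, 35.5, 22.6, 354.5, 245.5], [435.4, 221.1, 34.9, 64.7, 41.5, 22.9, 188.5, 246.3]]
n 230
[ 497.  -126.6   54.4   99.5   66.3   30.2] bed [-74.9  27.2]
[[433.9, -310.7, 30.2, 62.7, 32.5, 23.1, 313.7, 189.6], [435.9, 218.5, 34.5, 62.0, 31.6, 23.7, 303.5, 309.8], [562.3, 248.2, -82.9, 58.8, 29.0, 23.5, 263.5, 314.5]]
n 126
[ 497.  -128.6   49.7   95.2   61.9   29.7] bed [-75.1  25.2]
```

```bash
cat >> h.py <<'E'
def onbed(d,zlo=26.5,ylim=(-3,165),xlim=(-125,6)):
    "block tops on plate, bed frame"
    c=cloud(d);B=(c[...,:2]-T0)@Rb
    m=((cv2.GaussianBlur(c[...,2].astype(np.float32),(3,3),0)>zlo)&(c[...,2]<48)&(B[...,0]>xlim[0])&(B[...,0]<xlim[1])&(B[...,1]>ylim[0])&(B[...,1]<ylim[1])).astype(np.uint8)
    n,l,s,_=cv2.connectedComponentsWithStats(m)
    for i in range(1,n):
        if s[i,4]<40: continue
        P=B[l==i].astype(np.float32);r=cv2.minAreaRect(P);print('onbed n',s[i,4],'c',np.round(r[0],1),np.round(r[1],1),round(r[2],1),'min',P.min(0).round(1),'max',P.max(0).round(1),'z',np.median(c[l==i][:,2]).round(1),'rgb',np.median(d['pixels'][l==i],0))
E
python3 -c "
from h import *
for n in('top13','side13'): print(n);onbed(load(n))"
```

```text
top13
onbed n 164 c [-88.2  29.2] [59.5 38. ] 0.8 min [-117.7    9.8] max [-58.6  48.3] z 30.9 rgb [232.5 223.  196.5]
side13
onbed n 97 c [-91.   41.2] [31.4 57. ] 84.5 min [-119.    23.9] max [-63.1  56.7] z 30.6 rgb [177. 157. 133.]
```

View pics/c13.png

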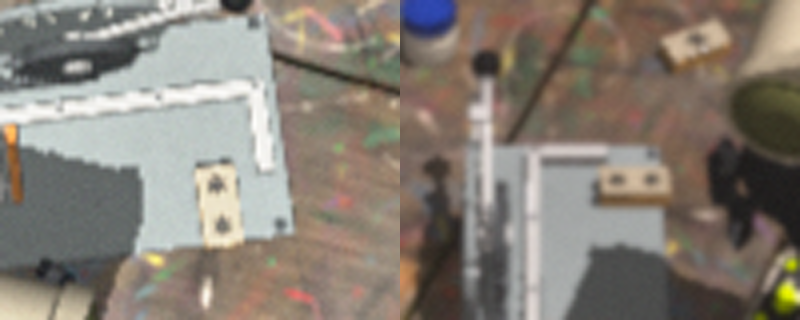

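```bash
python3 -c "
from h import *
d=load('top13')
W=ray(d,[(240+u/4-.4,180+v/4-.4) for u,v in[(194,168),(234,163),(243,242),(205,248)]],32);print(((W[:,:2]-T0)@Rb).round(1),W.mean(0),((W[:,:2]-T0)@Rb).mean(0))
d=load('side13')
W=ray(d,[(240+(u-400)/4-.4,185-5+v/4-.4) for u,v in[(597,168),(668,166),(671,194),(602,197)]],32);print(((W[:,:2]-T0)@Rb).round(1),W.mean(0),((W[:,:2]-T0)@Rb).mean(0))
st()"
```

```text
[[ -56.7   51.8]
 [ -56.6   19.6]
 [-120.1   20.9]
 [-121.1   51.3]] [ 482.31687706 -119.53747824   32.        ] [-88.64561408  35.88904113]
[[ -55.8   22.1]
 [-122.1   20. ]
 [-123.3   53. ]
 [ -59.6   56.2]] [ 480.54161811 -117.78831888   32.        ] [-90.20806458  37.83065162]
t 24.6 p [361.3  26.7  83.5] bed [-192.1  195.1] jaw 146.4 tilt [ 0. -0. -1.] F [ 0.6 -0.4  0.4] w 0.653 q6 0.33
```

Request:
play_rows(
  deltas=[
    [0.605,-0.73,0,0,0,-0.92,0.3],
    [0.605,-0.73,0,0,0,-0.92,0.3],
    [0.605,-0.73,0,0,0,-0.92,0.3],
    [0.605,-0.73,0,0,0,-0.92,0.3],
    [0.605,-0.73,0,0,0,-0.92,0.3],
    [0,0,0,0,0,-0.92,0.3],
    [0,0,0,0,0,-0.92,0.3],
    [0,0,-0.4,0,0,-0.92,0.3],
  ],
)

```text
time_s: 25.22
eef_pos: [483.7, -122.5, 68.9]
ee_rot: [0.001, 0.995, 0.104, 0.002]
force: [1.0, 0.2, 0.2]
grip_width: 0.652
```

Request:
play_rows(
  deltas=[
    [0,0,-0.3,0,0,-0.92,0.3],
    [0,0,-0.6,0,0,0,0.3],
    [0,0,-0.6,0,0,0,0.3],
    [0,0,-0.5,0,0,0,0.3],
    [0,0,0,0,0,0,0.3],
    [0,0,0,0,0,0,0.3],
  ],
)

```text
time_s: 25.72
eef_pos: [481.9, -120.8, -12.8]
ee_rot: [-0.0, 0.998, 0.058, -0.001]
force: [-0.1, -0.8, 0.7]
grip_width: 0.65
```

```bash
python3 -c "
from h import *
st()"
```

```text
t 25.7 p [ 481.9 -120.8  -12.8] bed [-89.2  34.7] jaw 96.7 tilt [-0.001  0.001 -1.   ] F [-0.1 -0.8  0.7] w 0.650 q6 0.97
```

Request:
play_rows(
  deltas=[
    [0,0,0,0,0,0,-1],
    [0,0,0,0,0,0,-1],
    [0,0,0,0,0,0,-1],
    [0,0,0,0,0,0,-1],
    [0,0,0.3,0,0,0,-1],
    [0.175,-0.4,0,0,0,0,-1],
    [0,0,0,0,0,0,-1],
    [0,0,0,0,0,0,-1],
  ],
)

```text
time_s: 26.38
eef_pos: [489.6, -136.5, -0.1]
ee_rot: [0.0, 0.998, 0.058, 0.0]
force: [0.1, -0.8, -0.5]
grip_width: 0.36
```

```bash
python3 -c "
from h import *
st()"
```

```text
t 26.4 p [ 4.896e+02 -1.365e+02 -1.000e-01] bed [-83.4  18.2] jaw 96.6 tilt [ 0.001 -0.    -1.   ] F [ 0.1 -0.8 -0.5] w 0.360 q6 0.95
```

Request:
play_rows(
  deltas=[
    [0,0,-0.3,0,0,0,-1],
    [0,0,0,0,0,0,-1],
    [0,0,0,0,0,0,0],
    [0,0,0,0,0,0,0],
    [0,0,0,0,0,0,0],
    [0,0,0.8,0,0,0,0],
    [0,0,0.5,0,0,0,-1],
    [-0.7,-0.08,0,0,0,0,-1],
  ],
)

```text
time_s: 27.05
eef_pos: [465.8, -140.7, 43.2]
ee_rot: [0.003, 0.998, 0.059, 0.004]
force: [0.6, -0.6, 0.2]
grip_width: 0.227
```

Request:
play_rows(
  deltas=[
    [-0.7,-0.08,0,0,0,0,-1],
    [0,0,-0.7,0,0,0,-1],
    [0,0,-0.74,0,0,0,-1],
    [0,0,0,0,0,0,-1],
    [0,0,0,0,0,0,-1],
  ],
)

```text
time_s: 27.47
eef_pos: [432.9, -142.1, -18.4]
ee_rot: [-0.001, 0.998, 0.058, -0.001]
force: [0.0, 0.2, 0.7]
grip_width: 0.002
```

```bash
python3 -c "
from h import *
st();onbed(snap('top','top14'))"
```

```text
t 27.5 p [ 432.9 -142.1  -18.4] bed [-140.4   19.2] jaw 96.6 tilt [-0.002  0.001 -1.   ] F [0.  0.2 0.7] w 0.002 q6 0.88
onbed n 74 c [-61.4  72.2] [ 45.5 155.9] 32.9 min [-122.8   -2. ] max [ -5.9 125.3] z 7.8 rgb [92.5 95.  93. ]
```

Request:
play_rows(
  deltas=[
    [0.25,0.026,0,0,0,0,-1],
    [0.25,0.026,0,0,0,0,-1],
    [0.25,0.026,0,0,0,0,-1],
    [0.25,0.026,0,0,0,0,-1],
    [0.25,0.026,0,0,0,0,-1],
    [0.15,0.015,0,0,0,0,-1],
    [0,0,0,0,0,0,-1],
  ],
)

```text
time_s: 28.1
eef_pos: [491.0, -137.0, -16.8]
ee_rot: [0.001, 0.998, 0.058, 0.001]
force: [0.8, -0.2, -0.1]
grip_width: -0.001
```

Request:
play_rows(
  deltas=[
    [0.05,0.005,0,0,0,0,-1],
    [0.05,0.005,0,0,0,0,-1],
    [0,0,0,0,0,0,-1],
  ],
)

```text
time_s: 28.35
eef_pos: [493.5, -136.4, -17.9]
ee_rot: [0.0, 0.998, 0.058, 0.0]
force: [0.7, 0.4, 0.0]
grip_width: -0.002
```

```bash
python3 -c "
from h import *
st()"
```

```text
t 28.4 p [ 493.5 -136.4  -17.9] bed [-79.5  17.8] jaw 96.6 tilt [ 0. -0. -1.] F [0.7 0.4 0. ] w -0.002 q6 0.96
```

Request:
play_rows(
  deltas=[
    [0.08,0.01,0,0,0,0,-1],
    [0,0,0,0,0,0,-1],
  ],
)

```text
time_s: 28.52
eef_pos: [496.9, -136.0, -18.1]
ee_rot: [0.0, 0.998, 0.058, 0.0]
force: [-0.8, -0.3, -0.3]
grip_width: -0.005
```

Request:
play_rows(
  deltas=[
    [0.08,0.01,0,0,0,0,-1],
    [0,0,0,0,0,0,-1],
  ],
)

```text
time_s: 28.68
eef_pos: [497.1, -135.6, -18.3]
ee_rot: [-0.001, 0.998, 0.058, -0.004]
force: [-17.1, -4.3, 11.6]
grip_width: 0.0
```

Request:
play_rows(
  deltas=[
    [0.05,0.005,0,0,0,0,-1],
    [0,0,0,0,0,0,-1],
  ],
)

```text
time_s: 28.85
eef_pos: [497.0, -135.6, -18.3]
ee_rot: [-0.001, 0.998, 0.059, -0.006]
force: [-29.0, -8.1, 20.5]
grip_width: -0.004
```

Request:
play_rows(
  deltas=[
    [-0.5,-0.05,0,0,0,0,-1],
    [0,0,1,0,0,0.9,-1],
    [0,0,1,0,0,0.99,-1],
    [0,0,0.6,0,0,0.99,-1],
    [0.06,-0.92,0,0,0,0.99,0.3],
    [0.06,-0.92,0,0,0,0.99,0.3],
    [0.06,-0.92,0,0,0,0.99,0.3],
    [0.06,-0.92,0,0,0,0.99,0.3],
  ],
)

```text
time_s: 29.52
eef_pos: [491.4, -286.2, 86.1]
ee_rot: [0.0, 0.914, 0.407, 0.0]
force: [0.9, 0.1, 0.1]
grip_width: 0.564
```

Request:
play_rows(
  deltas=[
    [0.06,-0.92,0,0,0,0.99,0.3],
    [0.06,-0.92,0,0,0,0.99,0.3],
    [0.06,-0.92,0,0,0,0.99,0.3],
    [0.06,-0.92,0,0,0,0.99,0.3],
    [0,0,0,0,0,0.99,0.3],
    [0,0,0,0,0,0.99,0.3],
    [0,0,0,0,0,0,0.3],
  ],
)

```text
time_s: 30.1
eef_pos: [500.8, -432.1, 85.2]
ee_rot: [-0.0, 0.746, 0.666, 0.0]
force: [-0.6, -0.6, 0.1]
grip_width: 0.651
```

```bash
python3 -c "
from h import *
st();
for n in('top','side'):
  d=snap(n,n+'15');onbed(d,25.5);print([r for r in rects(d) if 50<r[3]<80 and 620>r[0]>400])"
```

```text
t 30.1 p [ 500.8 -432.1   85.2] bed [-106.2 -276.7] jaw 173.5 tilt [-0.     0.001 -1.   ] F [-0.6 -0.6  0.1] w 0.651 q6 -0.78
onbed n 186 c [-28.9  17.1] [32.4 67.3] 87.2 min [-62.7  -0.4] max [ 4.5 33.9] z 31.0 rgb [113. 106.  93.]
onbed n 96 c [-62.5  69.9] [176.3  64.9] 70.0 min [-122.3   -2.2] max [-31.2 163.8] z 7.4 rgb [91. 96. 95.]
[[559.7, 248.0, 89.4, 62.9, 42.9, 22.7, 180.8, 207.4], [438.1, 217.2, 33.1, 64.9, 32.3, 22.9, 188.6, 246.1]]
onbed n 123 c [-32.2  18.1] [63.5 40. ] 0.3 min [-63.9  -1.8] max [-0.4 38.2] z 30.6 rgb [80. 68. 58.]
[[435.8, 218.3, 37.1, 61.0, 30.9, 23.5, 303.5, 309.8], [562.3, 248.2, -82.9, 58.8, 29.0, 23.3, 263.6, 314.4]]
```

Request:
play_rows(
  deltas=[
    [-0.03,0,-0.9,0,0,0.98,0.3],
    [0,0,-0.9,0,0,0,0.3],
    [0,0,-0.9,0,0,0,0.3],
    [0,0,0,0,0,0,0.3],
    [0,0,0,0,0,0,-1],
    [0,0,0,0,0,0,-1],
    [0,0,0,0,0,0,-1],
    [0,0,0,0,0,0,-1],
  ],
)

```text
time_s: 30.87
eef_pos: [500.9, -432.9, -19.4]
ee_rot: [0.002, 0.712, 0.702, -0.0]
force: [0.6, 1.0, 7.1]
grip_width: 0.354
```

```bash
python3 -c "
from h import *
st();print(b2w(-84,52.5))"
```

```text
t 30.9 p [ 500.9 -432.9  -19.4] bed [-106.2 -277.5] jaw 179.2 tilt [ 0.003 -0.003 -1.   ] F [0.6 1.  7.1] w 0.354 q6 -0.88
[ 485.02248729 -102.50265045]
```

Request:
play_rows(
  deltas=[
    [0,0,0.8,0,0,0,-1],
    [0,0,0.7,0,0,-0.984,-1],
    [-0.044,0.918,0,0,0,-0.984,-1],
    [-0.044,0.918,0,0,0,-0.984,-1],
    [-0.044,0.918,0,0,0,-0.984,-1],
    [-0.044,0.918,0,0,0,-0.984,-1],
    [-0.044,0.918,0,0,0,-0.984,-1],
    [-0.044,0.918,0,0,0,-0.984,-1],
  ],
)

```text
time_s: 31.53
eef_pos: [489.3, -210.1, 39.1]
ee_rot: [0.001, 0.915, 0.403, 0.001]
force: [0.9, -0.5, -0.3]
grip_width: 0.356
```

Request:
play_rows(
  deltas=[
    [-0.044,0.918,0,0,0,-0.984,-1],
    [-0.044,0.918,0,0,0,-0.984,-1],
    [-0.044,0.918,0,0,0,-0.984,-1],
    [0,0,0,0,0,-0.984,-1],
    [0,0,0,0,0,-0.984,-1],
    [0,0,0,0,0,-0.984,-1],
    [0,0,0,0,0,-0.984,-1],
    [0,0,0,0,0,0,-1],
  ],
)

```text
time_s: 32.2
eef_pos: [484.5, -101.4, 38.9]
ee_rot: [0.001, 0.998, 0.055, 0.001]
force: [-0.4, -0.8, -0.6]
grip_width: 0.359
```

```bash
python3 -c "
from h import *
st()"
```

```text
t 32.2 p [ 484.5 -101.4   38.9] bed [-84.4  53.7] jaw 96.3 tilt [ 0.002 -0.001 -1.   ] F [-0.4 -0.8 -0.6] w 0.359 q6 1.02
```

Request:
play_rows(
  deltas=[
    [0,-0.02,-0.5,0,0,0.05,-1],
    [0,0,-0.5,0,0,0,-1],
    [0,0,-0.24,0,0,0,-1],
    [0,0,0,0,0,0,-1],
    [0,0,0,0,0,0,0],
    [0,0,0,0,0,0,0],
    [0,0,0,0,0,0,0],
    [0,0,0.8,0,0,0,0],
  ],
)

```text
time_s: 32.87
eef_pos: [481.2, -100.9, 16.8]
ee_rot: [-0.002, 0.998, 0.06, -0.004]
force: [-0.1, -0.6, -1.3]
grip_width: 0.499
```

Request:
play_rows(
  deltas=[
    [0,0,0.5,0,0,0,-1],
    [-0.7,-0.08,0,0,0,0,-1],
    [-0.7,-0.08,0,0,0,0,-1],
    [0,0,-0.7,0,0,0,-1],
    [0,0,-0.75,0,0,0,-1],
    [0,0,0,0,0,0,-1],
    [0,0,0,0,0,0,-1],
  ],
)

```text
time_s: 33.45
eef_pos: [427.6, -108.2, -17.8]
ee_rot: [-0.001, 0.998, 0.06, -0.001]
force: [-0.2, -0.4, 1.0]
grip_width: -0.002
```

```bash
python3 -c "
from h import *
st();b=snap('side','side16');onbed(b,26)"
```

```text
t 33.5 p [ 427.6 -108.2  -17.8] bed [-141.7   53.4] jaw 96.9 tilt [-0.002  0.001 -1.   ] F [-0.2 -0.4  1. ] w -0.002 q6 0.94
onbed n 226 c [-61.5  34.9] [ 62.7 134.4] 64.4 min [-117.9   -2.9] max [-0.4 76. ] z 30.8 rgb [82.  71.  58.5]
```

Request:
play_rows(
  deltas=[
    [0.25,0.028,0,0,0,0,-1],
    [0.25,0.028,0,0,0,0,-1],
    [0.25,0.028,0,0,0,0,-1],
    [0.25,0.028,0,0,0,0,-1],
    [0.25,0.028,0,0,0,0,-1],
    [0.2,0.022,0,0,0,0,-1],
    [0.15,0.016,0,0,0,0,-1],
    [0,0,0,0,0,0,-1],
  ],
)

```text
time_s: 34.17
eef_pos: [492.9, -101.3, -16.9]
ee_rot: [0.0, 0.998, 0.06, 0.0]
force: [-0.5, 1.2, -0.8]
grip_width: 0.0
```

Request:
play_rows(
  deltas=[
    [0.05,0.005,0,0,0,0,-1],
    [0,0,0,0,0,0,-1],
  ],
)

```text
time_s: 34.33
eef_pos: [493.3, -101.1, -17.5]
ee_rot: [-0.0, 0.998, 0.06, -0.001]
force: [-5.3, 0.4, 3.4]
grip_width: -0.001
```

Request:
play_rows(
  deltas=[
    [0.05,0.005,0,0,0,0,-1],
    [0,0,0,0,0,0,-1],
  ],
)

```text
time_s: 34.5
eef_pos: [493.2, -100.9, -17.6]
ee_rot: [-0.001, 0.998, 0.06, -0.003]
force: [-16.1, -4.2, 12.7]
grip_width: 0.0
```

```bash
python3 -c "
from h import *
st();b=snap('side','side16');onbed(b,26)"
```

```text
t 34.5 p [ 493.2 -100.9  -17.6] bed [-75.7  53.1] jaw 96.9 tilt [-0.007  0.001 -1.   ] F [-16.1  -4.2  12.7] w 0.000 q6 1.02
onbed n 262 c [-49.2  35.5] [97.5 74.9] 0.0 min [-97.9  -2. ] max [-0.4 73. ] z 30.6 rgb [79.  69.  58.5]
```

Request:
play_rows(
  deltas=[
    [-0.5,-0.05,0,0,0,0,-1],
    [0,0,1,0,0,0,-1],
    [0,0,1,0,0,0,0.3],
    [-0.165,-0.862,0,0,0,0.68,0.3],
    [-0.165,-0.862,0,0,0,0.68,0.3],
    [-0.165,-0.862,0,0,0,0.68,0.3],
    [-0.165,-0.862,0,0,0,0.68,0.3],
    [-0.165,-0.862,0,0,0,0.68,0.3],
  ],
)

```text
time_s: 35.22
eef_pos: [442.4, -277.0, 62.7]
ee_rot: [0.0, 0.971, 0.237, 0.0]
force: [1.2, -0.2, 0.4]
grip_width: 0.65
```

Request:
play_rows(
  deltas=[
    [-0.165,-0.862,0,0,0,0.65,0.3],
    [0,0,0,0,0,0,0.3],
    [0,0,0,0,0,0,0.3],
  ],
)

```text
time_s: 35.47
eef_pos: [435.8, -311.2, 62.3]
ee_rot: [0.0, 0.964, 0.267, 0.0]
force: [1.8, 0.1, 0.4]
grip_width: 0.653
```

```bash
python3 -c "
from h import *
st();
for n in('top','side'):
  d=snap(n,n+'17');onbed(d,26);print([r for r in rects(d) if 40<r[3]<80 and 620>r[0]>350])"
```

```text
t 35.5 p [ 435.8 -311.2   62.3] bed [-156.9 -149.1] jaw 121.0 tilt [ 0. -0. -1.] F [1.8 0.1 0.4] w 0.653 q6 0.19
onbed n 186 c [-31.   17.9] [29.2 69.7] 89.9 min [-65.9   3.3] max [ 3.8 32.5] z 30.7 rgb [220. 207. 180.]
onbed n 164 c [-29.1  53.5] [65.9 30. ] 1.0 min [-61.9  38.5] max [ 3.7 68.8] z 31.0 rgb [196. 184. 161.]
[[563.7, 247.2, -82.2, 62.8, 32.5, 22.8, 180.6, 207.3], [438.4, 216.8, 36.4, 64.5, 31.0, 23.1, 188.6, 246.0]]
onbed n 252 c [-31.9  35.7] [77.1 63.2] 89.8 min [-63.5  -2.9] max [-0.4 74.3] z 30.0 rgb [162.  143.  121.5]
[[435.8, 218.3, 37.1, 61.0, 30.9, 23.2, 303.5, 309.9], [562.3, 248.2, -82.9, 58.8, 29.0, 23.1, 263.6, 314.4]]
```

Request:
play_rows(
  deltas=[
    [0,0.02,-0.8,0,0,0,0.3],
    [0,0,-0.8,0,0,0,0.3],
    [0,0,-0.5,0,0,0,0.3],
    [0,0,0,0,0,0,0.3],
    [0,0,0,0,0,0,-1],
    [0,0,0,0,0,0,-1],
    [0,0,0,0,0,0,-1],
    [0,0,0,0,0,0,-1],
  ],
)

```text
time_s: 36.23
eef_pos: [437.4, -309.5, -20.0]
ee_rot: [0.001, 0.963, 0.269, 0.001]
force: [0.9, 2.9, 7.2]
grip_width: 0.357
```

```bash
python3 -c "
from h import *
st();print(b2w(-84,88.5))"
```

```text
t 36.2 p [ 437.4 -309.5  -20. ] bed [-155.1 -147.7] jaw 121.2 tilt [ 0.002 -0.002 -1.   ] F [0.9 2.9 7.2] w 0.357 q6 0.19
[480.88474987 -66.74123089]
```

Request:
play_rows(
  deltas=[
    [0,0,0.8,0,0,0,-1],
    [0.155,0.866,0.7,0,0,-0.583,-1],
    [0.155,0.866,0,0,0,-0.583,-1],
    [0.155,0.866,0,0,0,-0.583,-1],
    [0.155,0.866,0,0,0,-0.583,-1],
    [0.155,0.866,0,0,0,-0.583,-1],
    [0.155,0.866,0,0,0,-0.583,-1],
    [0.155,0.866,0,0,0,-0.583,-1],
  ],
)

```text
time_s: 36.9
eef_pos: [479.6, -67.5, 37.0]
ee_rot: [0.0, 0.998, 0.056, 0.001]
force: [0.4, -0.2, 0.0]
grip_width: 0.356
```

Request:
play_rows(
  deltas=[
    [0,0,0,0,0,0,-1],
    [0,0,0,0,0,0,-1],
    [0,0,0,0,0,0,-1],
  ],
)

```text
time_s: 37.15
eef_pos: [479.6, -69.5, 36.7]
ee_rot: [0.0, 0.998, 0.059, 0.0]
force: [0.3, -0.7, -1.4]
grip_width: 0.36
```

```bash
python3 -c "
from h import *
st()"
```

```text
t 37.1 p [479.6 -69.5  36.7] bed [-85.6  85.9] jaw 96.7 tilt [ 0.001 -0.001 -1.   ] F [ 0.3 -0.7 -1.4] w 0.360 q6 1.07
```

Request:
play_rows(
  deltas=[
    [0,0.055,-0.5,0,0,0,-1],
    [0,0,-0.5,0,0,0,-1],
    [0,0,-0.21,0,0,0,-1],
    [0,0,0,0,0,0,-1],
    [0,0,0,0,0,0,0],
    [0,0,0,0,0,0,0],
    [0,0,0,0,0,0,0],
    [0,0,0.8,0,0,0,0],
  ],
)

```text
time_s: 37.82
eef_pos: [476.4, -66.2, 16.3]
ee_rot: [-0.002, 0.998, 0.058, -0.004]
force: [0.1, 1.3, -0.4]
grip_width: 0.5
```

Request:
play_rows(
  deltas=[
    [0,0,0.5,0,0,0,-1],
    [-0.7,-0.08,0,0,0,0,-1],
    [-0.7,-0.08,0,0,0,0,-1],
    [0,0,-0.7,0,0,0,-1],
    [0,0,-0.75,0,0,0,-1],
    [0,0,0,0,0,0,-1],
    [0,0,0,0,0,0,-1],
  ],
)

```text
time_s: 38.4
eef_pos: [422.9, -73.2, -18.3]
ee_rot: [-0.001, 0.998, 0.058, -0.001]
force: [-0.4, 0.8, 0.2]
grip_width: -0.005
```

```bash
python3 -c "
from h import *
st();b=snap('side','side18');onbed(b,26)"
```

```text
t 38.4 p [422.9 -73.2 -18.3] bed [-142.4   88.7] jaw 96.7 tilt [-0.002  0.001 -1.   ] F [-0.4  0.8  0.2] w -0.005 q6 1.01
onbed n 359 c [-58.9  53.8] [112.5 112.7] 5.5 min [-119.7   -1.4] max [ -0.4 107.8] z 30.7 rgb [88. 77. 64.]
```

Request:
play_rows(
  deltas=[
    [0.25,0.028,0,0,0,0,-1],
    [0.25,0.028,0,0,0,0,-1],
    [0.25,0.028,0,0,0,0,-1],
    [0.25,0.028,0,0,0,0,-1],
    [0.25,0.028,0,0,0,0,-1],
    [0.2,0.022,0,0,0,0,-1],
    [0.17,0.018,0,0,0,0,-1],
    [0,0,0,0,0,0,-1],
  ],
)

```text
time_s: 39.12
eef_pos: [489.0, -66.1, -17.4]
ee_rot: [0.0, 0.998, 0.058, 0.0]
force: [0.1, 0.6, -1.0]
grip_width: 0.001
```

Request:
play_rows(
  deltas=[
    [0.05,0.005,0,0,0,0,-1],
    [0,0,0,0,0,0,-1],
  ],
)

```text
time_s: 39.28
eef_pos: [489.4, -65.9, -18.0]
ee_rot: [-0.0, 0.998, 0.058, -0.001]
force: [-5.2, -0.6, 4.6]
grip_width: 0.0
```

Request:
play_rows(
  deltas=[
    [0.05,0.005,0,0,0,0,-1],
    [0,0,0,0,0,0,-1],
  ],
)

```text
time_s: 39.45
eef_pos: [489.3, -65.7, -18.1]
ee_rot: [-0.0, 0.998, 0.059, -0.003]
force: [-16.4, -3.4, 12.6]
grip_width: 0.004
```

```bash
python3 -c "
from h import *
st();b=snap('side','side19');onbed(b,26);print([r for r in rects(b) if 40<r[3]<80 and 620>r[0]>350 and r[1]>100])"
```

```text
t 39.5 p [489.3 -65.7 -18.1] bed [-75.6  88.5] jaw 96.7 tilt [-0.007  0.    -1.   ] F [-16.4  -3.4  12.6] w 0.004 q6 1.09
onbed n 382 c [-44.5  53. ] [ 90.  110.3] 5.5 min [-92.5  -2.2] max [  3.3 107.3] z 30.5 rgb [83. 71. 60.]
[[436.0, 218.5, 37.1, 62.3, 30.9, 23.7, 303.6, 309.8], [562.3, 248.2, -82.9, 58.8, 29.0, 23.1, 263.5, 314.5]]
```

Request:
play_rows(
  deltas=[
    [-0.5,-0.05,0,0,0,0,-1],
    [0,0,1,0,0,0,-1],
    [0,0,1,0,0,0,0.3],
    [-0.102,0.892,0,0,0,0.62,0.3],
    [-0.102,0.892,0,0,0,0.62,0.3],
    [-0.102,0.892,0,0,0,0.62,0.3],
    [-0.102,0.892,0,0,0,0.62,0.3],
    [-0.102,0.892,0,0,0,0.62,0.3],
  ],
)

```text
time_s: 40.17
eef_pos: [451.4, 112.3, 62.3]
ee_rot: [0.0, 0.976, 0.22, 0.001]
force: [1.0, 0.7, 0.4]
grip_width: 0.651
```

Request:
play_rows(
  deltas=[
    [-0.102,0.892,0,0,0,0.62,0.3],
    [-0.102,0.892,0,0,0,0.62,0.3],
    [-0.102,0.892,0,0,0,0.62,0.3],
    [0,0,0,0,0,0,0.3],
    [0,0,0,0,0,0,0.3],
  ],
)

```text
time_s: 40.58
eef_pos: [439.1, 219.1, 62.0]
ee_rot: [0.0, 0.949, 0.314, 0.0]
force: [-0.1, -0.1, -0.4]
grip_width: 0.652
```

```bash
python3 -c "
from h import *
st();
for n in('top','side'):
  d=snap(n,n+'20');onbed(d,26);print([r for r in rects(d) if 40<r[3]<80 and 620>r[0]>350])"
```

```text
t 40.6 p [439.1 219.1  62. ] bed [-92.7 377.2] jaw 126.6 tilt [ 0.001  0.    -1.   ] F [-0.1 -0.1 -0.4] w 0.652 q6 1.16
onbed n 355 c [-42.5  32.6] [87.4 61.3] 1.2 min [-86.7   1.9] max [ 1.5 63.3] z 31.0 rgb [229. 220. 192.]
onbed n 172 c [-29.9  84.1] [32.1 66.1] 83.7 min [-61.9  67.1] max [  4.4 100.5] z 30.9 rgb [238. 228. 203.]
[]
onbed n 347 c [-42.4  66.3] [172.5 106.2] 73.0 min [-118.4   -0.6] max [ -4.  164.4] z 30.3 rgb [174. 156. 134.]
[]
```

Request:
play_rows(
  deltas=[
    [-0.03,-0.03,-0.8,0,0,0,0.3],
    [0,0,-0.8,0,0,0,0.3],
    [0,0,-0.5,0,0,0,0.3],
    [0,0,0,0,0,0,0.3],
    [0,0,0,0,0,0,-1],
    [0,0,0,0,0,0,-1],
    [0,0,0,0,0,0,-1],
    [0,0,0,0,0,0,-1],
  ],
)

```text
time_s: 41.35
eef_pos: [439.5, 216.5, -20.7]
ee_rot: [0.0, 0.95, 0.312, 0.002]
force: [-0.2, -3.1, 7.7]
grip_width: 0.356
```

```bash
cat >> h.py <<'E'
def front(d,z=32):
    "profile: for each bed y strip, min/max bed x of the block tops"
    c=cloud(d);B=(ray(d,np.stack(np.meshgrid(np.arange(560),np.arange(420)),-1).reshape(-1,2),z)[:,:2]-T0)@Rb
    zz=cv2.medianBlur(c[...,2].astype(np.float32),3).ravel()
    m=(zz>27)&(zz<40)&(B[:,0]>-130)&(B[:,0]<10)
    for y in range(-4,168,6):
        s=m&(abs(B[:,1]-y)<3)
        if s.sum()>2: print(y,s.sum(),B[s,0].min().round(),B[s,0].max().round(),end=' | ')
    print()
E
python3 -c "
from h import *
st();print(b2w(-84,124))
front(load('top20'));front(load('top17'));front(load('side20'))
for n in ('side19','side20'):
  d=load(n);c=cloud(d);print(n,c[314,258:270].round(0).tolist()[::4],d['pixels'][314,258:270:4].tolist())
"
```

```text
t 41.4 p [439.5 216.5 -20.7] bed [-92.6 374.6] jaw 126.4 tilt [ 0.003  0.    -1.   ] F [-0.2 -3.1  7.7] w 0.356 q6 1.15
[476.80448103 -31.47649771]
2 15 -61.0 -5.0 | 8 37 -63.0 -1.0 | 14 36 -63.0 -3.0 | 20 36 -62.0 -3.0 | 26 35 -61.0 -2.0 | 32 40 -83.0 -5.0 | 38 36 -86.0 -27.0 | 44 36 -85.0 -26.0 | 50 38 -87.0 -25.0 | 56 36 -87.0 -28.0 | 62 29 -86.0 -27.0 | 68 5 -37.0 -30.0 | 74 29 -58.0 -6.0 | 80 34 -58.0 -2.0 | 86 36 -60.0 -1.0 | 92 39 -63.0 -0.0 | 98 35 -62.0 0.0 | 104 10 -52.0 -9.0 | 
2 16 -61.0 -5.0 | 8 37 -63.0 -1.0 | 14 38 -63.0 -0.0 | 20 36 -62.0 -3.0 | 26 35 -61.0 -2.0 | 32 32 -61.0 -5.0 | 38 32 -60.0 -4.0 | 44 38 -62.0 0.0 | 50 36 -62.0 -2.0 | 56 36 -61.0 -1.0 | 62 36 -63.0 -1.0 | 68 26 -63.0 -4.0 | 
2 9 -61.0 -30.0 | 8 15 -64.0 -12.0 | 14 16 -64.0 -8.0 | 20 16 -64.0 -8.0 | 26 35 -67.0 -4.0 | 32 17 -71.0 -12.0 | 38 20 -89.0 -19.0 | 44 14 -78.0 -30.0 | 50 25 -74.0 -30.0 | 56 11 -67.0 -30.0 | 62 10 -63.0 -30.0 | 68 18 -59.0 -26.0 | 74 11 -55.0 -8.0 | 80 14 -55.0 -8.0 | 86 28 -55.0 -8.0 | 92 15 -55.0 -4.0 | 98 15 -55.0 -4.0 | 104 27 -55.0 -4.0 | 
side19 [[582.0, 236.0, -3.0], [567.0, 246.0, 22.0], [555.0, 244.0, 21.0]] [[122, 104, 86], [79, 70, 63], [159, 140, 119]]
side20 [[583.0, 235.0, -4.0], [567.0, 248.0, 25.0], [554.0, 247.0, 26.0]] [[64, 55, 45], [46, 40, 35], [75, 64, 56]]
```

Request:
play_rows(
  deltas=[
    [0,0,0.8,0,0,0,-1],
    [0.133,-0.884,0.7,0,0,-0.707,-1],
    [0.133,-0.884,0,0,0,-0.707,-1],
    [0.133,-0.884,0,0,0,-0.707,-1],
    [0.133,-0.884,0,0,0,-0.707,-1],
    [0.133,-0.884,0,0,0,-0.707,-1],
    [0.133,-0.884,0,0,0,-0.707,-1],
    [0.133,-0.884,0,0,0,-0.707,-1],
  ],
)

```text
time_s: 42.02
eef_pos: [475.3, -29.9, 36.3]
ee_rot: [0.0, 0.998, 0.057, 0.001]
force: [0.7, -0.3, -0.6]
grip_width: 0.357
```

Request:
play_rows(
  deltas=[
    [0,0,0,0,0,0,-1],
    [0,0,0,0,0,0,-1],
    [0,0,0,0,0,0,-1],
  ],
)

```text
time_s: 42.27
eef_pos: [475.0, -27.7, 35.8]
ee_rot: [-0.0, 0.998, 0.059, 0.0]
force: [-0.4, 0.3, -1.1]
grip_width: 0.359
```

```bash
python3 -c "
from h import *
st()"
```

```text
t 42.3 p [475.  -27.7  35.8] bed [-85.4 127.9] jaw 96.7 tilt [ 0.  0. -1.] F [-0.4  0.3 -1.1] w 0.359 q6 1.15
```

Request:
play_rows(
  deltas=[
    [0.01,-0.085,-0.5,0,0,0,-1],
    [0,0,-0.5,0,0,0,-1],
    [0,0,-0.2,0,0,0,-1],
    [0,0,0,0,0,0,-1],
    [0,0,0,0,0,0,0],
    [0,0,0,0,0,0,0],
    [0,0,0,0,0,0,0],
    [0,0,0.8,0,0,0,0],
  ],
)

```text
time_s: 42.93
eef_pos: [472.6, -30.3, 16.2]
ee_rot: [-0.002, 0.998, 0.059, -0.004]
force: [-0.5, 0.4, -1.5]
grip_width: 0.497
```

Request:
play_rows(
  deltas=[
    [0,0,0.5,0,0,0,-1],
    [-0.7,-0.08,0,0,0,0,-1],
    [-0.7,-0.08,0,0,0,0,-1],
    [0,0,-0.7,0,0,0,-1],
    [0,0,-0.75,0,0,0,-1],
    [0,0,0,0,0,0,-1],
    [0,0,0,0,0,0,-1],
  ],
)

```text
time_s: 43.52
eef_pos: [419.0, -37.6, -18.6]
ee_rot: [-0.0, 0.998, 0.059, -0.001]
force: [0.0, -0.5, -0.1]
grip_width: -0.0
```

Request:
play_rows(
  deltas=[
    [0.25,0.028,0,0,0,0,-1],
    [0.25,0.028,0,0,0,0,-1],
    [0.25,0.028,0,0,0,0,-1],
    [0.25,0.028,0,0,0,0,-1],
    [0.25,0.028,0,0,0,0,-1],
    [0.2,0.022,0,0,0,0,-1],
    [0.15,0.017,0,0,0,0,-1],
    [0,0,0,0,0,0,-1],
  ],
)

```text
time_s: 44.18
eef_pos: [484.8, -30.7, -17.6]
ee_rot: [0.0, 0.998, 0.059, 0.001]
force: [0.0, -0.7, 0.5]
grip_width: -0.001
```

```bash
python3 -c "
from h import *
st();front(snap('side','side21'));front(snap('top','top21'))"
```

```text
t 44.2 p [484.8 -30.7 -17.6] bed [-76.  123.9] jaw 96.8 tilt [ 0.002 -0.001 -1.   ] F [ 0.  -0.7  0.5] w -0.001 q6 1.15
2 6 -34.0 3.0 | 8 9 -42.0 -12.0 | 14 11 -45.0 -8.0 | 20 12 -45.0 -4.0 | 26 22 -45.0 -4.0 | 32 11 -45.0 -8.0 | 38 6 -45.0 -26.0 | 44 5 -45.0 -30.0 | 50 11 -48.0 -30.0 | 56 7 -52.0 -30.0 | 62 8 -55.0 -30.0 | 68 20 -63.0 -26.0 | 74 16 -62.0 -8.0 | 80 17 -62.0 -4.0 | 86 34 -62.0 -4.0 | 92 17 -62.0 -4.0 | 98 17 -62.0 -4.0 | 104 28 -65.0 -4.0 | 110 6 -65.0 -8.0 | 116 13 -65.0 -8.0 | 122 37 -68.0 -4.0 | 128 20 -68.0 -0.0 | 134 19 -72.0 -8.0 | 140 37 -86.0 -4.0 | 
2 19 -61.0 -5.0 | 8 37 -63.0 -1.0 | 14 37 -63.0 -1.0 | 20 35 -62.0 -3.0 | 26 35 -61.0 -2.0 | 32 34 -83.0 -5.0 | 38 35 -86.0 -27.0 | 44 29 -88.0 7.0 | 50 15 -87.0 7.0 | 56 4 -87.0 -77.0 |
```

Request:
play_rows(
  deltas=[
    [0.05,0.005,0,0,0,0,-1],
    [0.05,0.005,0,0,0,0,-1],
    [0,0,0,0,0,0,-1],
  ],
)

```text
time_s: 44.53
eef_pos: [485.3, -30.2, -18.7]
ee_rot: [-0.0, 0.998, 0.059, -0.003]
force: [-11.8, -3.2, 9.2]
grip_width: 0.002
```

Request:
play_rows(
  deltas=[
    [-0.5,-0.05,0,0,0,0,-1],
    [0,0,1,0,0,0.945,-1],
    [0,0,1,0,0,0.945,0.3],
    [0.293,0.874,0,0,0,0.945,0.3],
    [0.293,0.874,0,0,0,0.945,0.3],
    [0.293,0.874,0,0,0,0.945,0.3],
    [0.293,0.874,0,0,0,0.945,0.3],
    [0.293,0.874,0,0,0,0.945,0.3],
  ],
)

```text
time_s: 45.2
eef_pos: [526.3, 144.2, 61.6]
ee_rot: [0.0, 0.918, 0.396, 0.0]
force: [1.1, -0.7, 0.8]
grip_width: 0.649
```

Request:
play_rows(
  deltas=[
    [0.293,0.874,0,0,0,0.945,0.3],
    [0.293,0.874,0,0,0,0.945,0.3],
    [0.293,0.874,0,0,0,0.945,0.3],
    [0,0,0,0,0,0.945,0.3],
    [0,0,0,0,0,0.945,0.3],
    [0,0,0,0,0,0.945,0.3],
    [0,0,0,0,0,0.945,0.3],
    [0,0,0,0,0,0.945,0.3],
  ],
)

```text
time_s: 45.87
eef_pos: [561.1, 247.3, 61.3]
ee_rot: [-0.0, 0.694, 0.72, -0.0]
force: [-0.4, 0.0, -0.1]
grip_width: 0.647
```

Request:
play_rows(
  deltas=[
    [0,0,0,0,0,0.945,0.3],
    [0,0,0,0,0,0,0.3],
    [0,0,0,0,0,0,0.3],
  ],
)

```text
time_s: 46.12
eef_pos: [561.1, 247.3, 61.4]
ee_rot: [-0.0, 0.661, 0.751, -0.0]
force: [0.2, -0.3, 0.0]
grip_width: 0.652
```

```bash
python3 -c "
from h import *
st();front(snap('side','side22'));front(snap('top','top22'))"
```

```text
t 46.1 p [561.1 247.3  61.4] bed [ 31.8 391.2] jaw 7.3 tilt [-0. -0. -1.] F [ 0.2 -0.3  0. ] w 0.652 q6 0.10
8 6 -27.0 -8.0 | 14 4 -15.0 -4.0 | 128 4 -47.0 -36.0 | 134 7 -47.0 -25.0 | 140 20 -50.0 -15.0 | 146 4 -50.0 -15.0 | 
2 15 -61.0 -5.0 | 8 36 -63.0 -1.0 | 14 36 -63.0 -3.0 | 20 36 -62.0 -3.0 | 26 37 -65.0 -2.0 | 32 38 -83.0 -5.0 | 38 36 -86.0 -27.0 | 44 35 -88.0 -29.0 | 50 39 -87.0 -25.0 | 56 36 -87.0 -28.0 | 62 32 -86.0 -27.0 | 74 26 -58.0 -6.0 | 80 35 -61.0 -2.0 | 86 36 -60.0 -1.0 | 92 40 -63.0 3.0 | 98 36 -62.0 0.0 | 104 11 -55.0 -9.0 | 110 20 -60.0 -1.0 | 116 37 -63.0 -1.0 | 122 39 -62.0 -0.0 | 128 36 -62.0 -2.0 | 134 36 -61.0 -2.0 | 140 20 -57.0 -5.0 |
```

Request:
play_rows(
  deltas=[
    [0.04,0,-0.8,0,0,0,0.3],
    [0,0,-0.8,0,0,0,0.3],
    [0,0,-0.5,0,0,0,0.3],
    [0,0,0,0,0,0,0.3],
    [0,0,0,0,0,0,-1],
    [0,0,0,0,0,0,-1],
    [0,0,0,0,0,0,-1],
    [0,0,0,0,0,0,-1],
  ],
)

```text
time_s: 46.88
eef_pos: [564.0, 247.7, -20.7]
ee_rot: [0.001, 0.66, 0.751, 0.001]
force: [-0.2, 0.2, 6.4]
grip_width: 0.357
```

```bash
python3 -c "
from h import *
st();print(b2w(-84,161))"
```

```text
t 46.9 p [564.  247.7 -20.7] bed [ 34.7 391.3] jaw 7.4 tilt [ 0.003  0.001 -1.   ] F [-0.2  0.2  6.4] w 0.357 q6 0.09
[472.55180646   5.27829462]
```

Request:
play_rows(
  deltas=[
    [0,0,0.8,0,0,0,-1],
    [-0.327,-0.866,0.7,0,0,-0.945,-1],
    [-0.327,-0.866,0,0,0,-0.945,-1],
    [-0.327,-0.866,0,0,0,-0.945,-1],
    [-0.327,-0.866,0,0,0,-0.945,-1],
    [-0.327,-0.866,0,0,0,-0.945,-1],
    [-0.327,-0.866,0,0,0,-0.945,-1],
    [-0.327,-0.866,0,0,0,-0.945,-1],
  ],
)

```text
time_s: 47.55
eef_pos: [472.1, 7.0, 35.4]
ee_rot: [0.001, 0.877, 0.481, 0.001]
force: [0.6, -0.6, -0.8]
grip_width: 0.36
```

Request:
play_rows(
  deltas=[
    [0,0,0,0,0,-0.945,-1],
    [0,0,0,0,0,-0.945,-1],
    [0,0,0,0,0,-0.945,-1],
    [0,0,0,0,0,-0.945,-1],
    [0,0,0,0,0,-0.945,-1],
    [0,0,0,0,0,-0.945,-1],
    [0,0,0,0,0,-0.945,-1],
    [0,0,0,0,0,-0.945,-1],
  ],
)

```text
time_s: 48.22
eef_pos: [472.9, 8.4, 35.3]
ee_rot: [0.0, 0.994, 0.105, 0.001]
force: [-0.9, 0.9, -1.2]
grip_width: 0.362
```

Request:
play_rows(
  deltas=[
    [0,0,0,0,0,-0.945,-1],
    [0,0,0,0,0,0,-1],
    [0,0,0,0,0,0,-1],
  ],
)

```text
time_s: 48.47
eef_pos: [472.9, 8.4, 35.0]
ee_rot: [0.0, 0.998, 0.06, 0.0]
force: [0.8, -0.1, -1.0]
grip_width: 0.363
```

```bash
python3 -c "
from h import *
st()"
```

```text
t 48.5 p [472.9   8.4  35. ] bed [-83.3 164.1] jaw 96.9 tilt [ 0.001 -0.    -1.   ] F [ 0.8 -0.1 -1. ] w 0.363 q6 1.22
```

y −3.5 mm, lower, release, and push home.

Request:
play_rows(
  deltas=[
    [0.01,-0.09,-0.5,0,0,0,-1],
    [0,0,-0.5,0,0,0,-1],
    [0,0,-0.18,0,0,0,-1],
    [0,0,0,0,0,0,-1],
    [0,0,0,0,0,0,0],
    [0,0,0,0,0,0,0],
    [0,0,0,0,0,0,0],
    [0,0,0.8,0,0,0,0],
  ],
)

```text
time_s: 49.13
eef_pos: [470.1, 5.5, 16.1]
ee_rot: [-0.001, 0.998, 0.059, -0.004]
force: [-0.1, -0.3, -0.1]
grip_width: 0.495
```

Request:
play_rows(
  deltas=[
    [0,0,0.5,0,0,0,-1],
    [-0.7,-0.08,0,0,0,0,-1],
    [-0.7,-0.08,0,0,0,0,-1],
    [0,0,-0.7,0,0,0,-1],
    [0,0,-0.75,0,0,0,-1],
    [0,0,0,0,0,0,-1],
    [0,0,0,0,0,0,-1],
  ],
)

```text
time_s: 49.72
eef_pos: [416.6, -1.4, -18.7]
ee_rot: [-0.0, 0.998, 0.059, -0.001]
force: [-0.2, -0.7, 0.5]
grip_width: -0.0
```

Request:
play_rows(
  deltas=[
    [0.25,0.028,0,0,0,0,-1],
    [0.25,0.028,0,0,0,0,-1],
    [0.25,0.028,0,0,0,0,-1],
    [0.25,0.028,0,0,0,0,-1],
    [0.25,0.028,0,0,0,0,-1],
    [0.2,0.022,0,0,0,0,-1],
    [0.1,0.012,0,0,0,0,-1],
    [0,0,0,0,0,0,-1],
  ],
)

```text
time_s: 50.38
eef_pos: [480.2, 5.4, -17.7]
ee_rot: [0.0, 0.998, 0.059, 0.001]
force: [-0.6, -0.8, -0.2]
grip_width: -0.001
```

```bash
python3 -c "
from h import *
st()"
```

```text
t 50.4 p [480.2   5.4 -17.7] bed [-76.4 160.2] jaw 96.8 tilt [ 0.002 -0.    -1.   ] F [-0.6 -0.8 -0.2] w -0.001 q6 1.22
```

Request:
play_rows(
  deltas=[
    [0.05,0.005,0,0,0,0,-1],
    [0.05,0.005,0,0,0,0,-1],
    [0,0,0,0,0,0,-1],
  ],
)

```text
time_s: 50.63
eef_pos: [481.3, 5.9, -18.6]
ee_rot: [-0.0, 0.998, 0.059, -0.002]
force: [-7.1, -1.4, 6.3]
grip_width: -0.001
```

Request:
play_rows(
  deltas=[
    [-0.6,-0.07,0,0,0,0,-1],
    [-0.5,-0.06,0,0,0,0,-1],
    [0.104,-0.9,0,0,0,0,-1],
    [0.104,-0.9,0,0,0,0,-1],
    [0.104,-0.9,0,0,0,0,-1],
    [0,0,0,0,0,0,-1],
    [0,0,0,0,0,0,-1],
  ],
)

```text
time_s: 51.22
eef_pos: [451.4, -108.7, -18.6]
ee_rot: [0.0, 0.998, 0.057, 0.0]
force: [-0.4, 1.2, -0.8]
grip_width: -0.003
```

```bash
python3 -c "
from h import *
st();front(snap('top','top23'));front(snap('side','side23'))"
```

```text
t 51.2 p [ 451.4 -108.7  -18.6] bed [-118.1   50.2] jaw 96.6 tilt [ 0. -0. -1.] F [-0.4  1.2 -0.8] w -0.003 q6 0.97
2 10 -45.0 -8.0 | 8 23 -41.0 -1.0 | 14 22 -37.0 -1.0 | 20 18 -33.0 -3.0 | 26 16 -29.0 -2.0 | 32 12 -25.0 -1.0 | 86 5 -8.0 -1.0 | 92 8 -10.0 -0.0 | 98 9 -16.0 0.0 | 104 4 -19.0 -9.0 | 110 11 -28.0 -1.0 | 116 22 -40.0 -1.0 | 122 30 -49.0 -0.0 | 128 34 -61.0 -2.0 | 134 36 -64.0 -2.0 | 140 28 -60.0 -7.0 | 146 31 -62.0 -0.0 | 152 36 -62.0 0.0 | 158 36 -61.0 -2.0 | 164 36 -60.0 -1.0 | 
2 12 -61.0 -30.0 | 8 15 -64.0 -12.0 | 14 16 -64.0 -8.0 | 20 17 -64.0 -4.0 | 26 34 -67.0 -4.0 | 32 18 -71.0 -8.0 | 38 20 -86.0 -12.0 | 44 17 -89.0 -30.0 | 50 34 -89.0 -30.0 | 56 18 -111.0 -30.0 | 62 23 -129.0 -30.0 | 68 32 -125.0 -26.0 | 74 16 -62.0 -8.0 | 80 18 -66.0 -4.0 | 86 35 -66.0 -4.0 | 92 18 -62.0 -0.0 | 98 18 -62.0 -0.0 | 104 26 -65.0 -4.0 | 110 11 -62.0 -4.0 | 116 17 -61.0 -4.0 | 122 36 -65.0 -4.0 | 128 18 -65.0 -4.0 | 134 18 -65.0 -4.0 | 140 33 -64.0 -4.0 | 146 15 -61.0 -8.0 | 152 33 -60.0 -4.0 | 158 19 -64.0 -0.0 | 164 19 -64.0 -0.0 |
```

Request:
play_rows(
  deltas=[
    [0.25,0.028,0,0,0,0,-1],
    [0.25,0.028,0,0,0,0,-1],
    [0.25,0.028,0,0,0,0,-1],
    [0.2,0.022,0,0,0,0,-1],
    [0.07,0.008,0,0,0,0,-1],
    [0.04,0.004,0,0,0,0,-1],
    [0,0,0,0,0,0,-1],
  ],
)

```text
time_s: 51.9
eef_pos: [492.8, -101.7, -18.9]
ee_rot: [-0.001, 0.998, 0.059, -0.001]
force: [-3.7, 1.6, 1.7]
grip_width: 0.001
```

Request:
play_rows(
  deltas=[
    [0.04,0.005,0,0,0,0,-1],
    [0.03,0.004,0,0,0,0,-1],
    [0,0,0,0,0,0,-1],
  ],
)

```text
time_s: 52.15
eef_pos: [492.8, -101.4, -19.0]
ee_rot: [-0.001, 0.998, 0.059, -0.005]
force: [-19.4, -2.0, 13.3]
grip_width: -0.003
```

Request:
play_rows(
  deltas=[
    [-0.6,-0.07,0,0,0,0,-1],
    [-0.115,0.95,0,0,0,0,-1],
    [0.4,0.046,0,0,0,0,-1],
    [0.13,0.015,0,0,0,0,-1],
    [0,0,0,0,0,0,-1],
    [0.07,0.008,0,0,0,0,-1],
    [0,0,0,0,0,0,-1],
  ],
)

```text
time_s: 52.73
eef_pos: [489.0, -64.2, -19.0]
ee_rot: [-0.001, 0.998, 0.059, -0.004]
force: [-17.8, -0.7, 13.6]
grip_width: -0.001
```

```bash
python3 -c "
from h import *
st();front(snap('side','side23'))"
```

```text
t 52.7 p [489.  -64.2 -19. ] bed [-75.6  90.1] jaw 96.8 tilt [-0.008  0.001 -1.   ] F [-17.8  -0.7  13.6] w -0.001 q6 1.09
2 12 -42.0 -15.0 | 8 9 -42.0 -12.0 | 14 11 -45.0 -8.0 | 20 11 -49.0 -12.0 | 26 27 -56.0 -8.0 | 32 15 -60.0 -8.0 | 38 16 -60.0 -4.0 | 44 16 -60.0 -4.0 | 50 32 -63.0 -4.0 | 56 16 -63.0 -8.0 | 62 17 -63.0 -4.0 | 68 32 -63.0 -8.0 | 74 16 -62.0 -8.0 | 80 17 -62.0 -4.0 | 86 36 -66.0 -4.0 | 92 18 -66.0 -4.0 | 98 19 -69.0 -4.0 | 104 35 -83.0 -8.0 | 110 10 -62.0 -18.0 | 116 17 -61.0 -4.0 | 122 36 -65.0 -4.0 | 128 18 -65.0 -4.0 | 134 18 -65.0 -4.0 | 140 35 -64.0 -4.0 | 146 17 -64.0 -8.0 | 152 35 -64.0 -4.0 | 158 18 -64.0 -4.0 | 164 18 -64.0 -4.0 |
```

Request:
play_rows(
  deltas=[
    [-0.5,-0.05,0,0,0,0,-1],
    [0,0,1,0,0,0,-1],
    [0,0,1,0,0,0,-1],
    [0,0,1,0,0,0,-1],
    [0,0,1,0,0,0,-1],
    [0,0,1,0,0,0,-1],
    [0.775,-0.55,0.2,0,0,0,-1],
    [0.775,-0.55,0,0,0,0,-1],
  ],
)

```text
time_s: 53.45
eef_pos: [536.3, -111.5, 194.4]
ee_rot: [0.002, 0.998, 0.059, 0.004]
force: [1.2, 0.2, 0.6]
grip_width: 0.001
```

Request:
play_rows(
  deltas=[
    [0.775,-0.55,0,0,0,0,-1],
    [0.775,-0.55,0,0,0,0,-1],
    [0.775,-0.55,0,0,0,0,-1],
    [0,0,-0.9,0,0,0,-1],
    [0,0,-0.9,0,0,0,-1],
    [0,0,0,0,0,0,-1],
    [0,0,0,0,0,0,-1],
  ],
)

```text
time_s: 54.03
eef_pos: [626.4, -176.4, 116.5]
ee_rot: [-0.001, 0.998, 0.059, -0.001]
force: [-0.2, 0.2, 1.9]
grip_width: 0.0
```

```bash
python3 -c "
from h import *
st();d=snap('side','side24');pad(d);onbed(d,26);d=snap('top','top24');front(d)"
```

```text
t 54.0 p [ 626.4 -176.4  116.5] bed [ 47.9 -37.2] jaw 96.7 tilt [-0.003  0.001 -1.   ] F [-0.2  0.2  1.9] w 0.000 q6 1.00
pad y 192.7 angle -0.05 n 43
onbed n 604 c [-40.7  82.3] [166.8  81.6] 87.5 min [-81.1  -1.4] max [  3.1 164.9] z 30.7 rgb [82. 71. 59.]
134 5 -8.0 -2.0 | 140 6 -14.0 -4.0 | 146 12 -23.0 -0.0 | 152 18 -29.0 1.0 | 158 22 -38.0 -2.0 | 164 30 -50.0 2.0 |
```

Request:
play_rows(
  deltas=[
    [-0.03,0.223,0,0,0,0,-1],
    [-0.03,0.223,0.05,0,0,0,-1],
    [-0.026,0.223,0.25,0,0,0,-1],
    [-0.032,0.273,0.27,0,0,0,-1],
    [-0.032,0.273,0.23,0,0,0,-1],
    [-0.034,0.298,0.22,0,0,0,-1],
    [0,0,0,0,0,0,-1],
  ],
)

```text
time_s: 54.72
eef_pos: [620.8, -117.1, 164.4]
ee_rot: [0.005, 0.998, 0.059, 0.003]
force: [-4.6, -10.9, 16.1]
grip_width: 0.001
```

```bash
python3 -c "
from h import *
st();d=snap('side','side25');pad(d);front(d)"
```

```text
t 54.7 p [ 620.8 -117.1  164.4] bed [49.2 22.4] jaw 96.8 tilt [ 0.007 -0.009 -1.   ] F [ -4.6 -10.9  16.1] w 0.001 q6 1.08
pad y 176.2 angle 0.28 n 57
2 10 -61.0 -19.0 | 8 16 -64.0 -4.0 | 14 17 -64.0 -4.0 | 20 17 -64.0 -4.0 | 26 34 -67.0 -4.0 | 32 17 -67.0 -8.0 | 38 18 -67.0 -4.0 | 44 17 -67.0 -8.0 | 50 35 -67.0 -0.0 | 56 17 -63.0 -4.0 | 62 17 -63.0 -4.0 | 68 29 -63.0 -8.0 | 74 13 -62.0 -8.0 | 80 18 -66.0 -4.0 | 86 36 -66.0 -4.0 | 92 18 -66.0 -4.0 | 98 18 -65.0 -4.0 | 104 29 -65.0 -8.0 | 110 13 -62.0 -8.0 | 116 13 -61.0 -8.0 | 122 36 -65.0 -4.0 | 128 18 -65.0 -4.0 | 134 18 -65.0 -4.0 | 140 36 -64.0 -0.0 | 146 18 -61.0 -0.0 | 152 39 -64.0 3.0 | 158 19 -64.0 -0.0 | 164 18 -60.0 -0.0 |
```

Request:
play_rows(
  deltas=[
    [0.04,-0.35,0.1,0,0,0,-1],
    [0.04,-0.2,-0.4,0,0,0,-1],
    [0,0,-0.35,0,0,0,-1],
    [0,0,0,0,0,0,-1],
    [-0.03,0.25,0,0,0,0,-1],
    [-0.03,0.25,0.15,0,0,0,-1],
    [-0.032,0.273,0.15,0,0,0,-1],
    [0,0,0,0,0,0,-1],
  ],
)

```text
time_s: 55.43
eef_pos: [620.3, -105.6, 148.2]
ee_rot: [0.002, 0.998, 0.059, 0.003]
force: [0.1, -1.1, 1.4]
grip_width: 0.003
```

```bash
python3 -c "
from h import *
st();d=snap('side','side26');pad(d)"
```

```text
t 55.4 p [ 620.3 -105.6  148.2] bed [50.  33.9] jaw 96.8 tilt [ 0.005 -0.003 -1.   ] F [ 0.1 -1.1  1.4] w 0.003 q6 1.10
pad y 167.7 angle 0.45 n 49
```

Request:
play_rows(
  deltas=[
    [-0.015,0.12,0.05,0,0,0,-1],
    [-0.015,0.12,0.05,0,0,0,-1],
    [0,0,0,0,0,0,-1],
  ],
)

```text
time_s: 55.73
eef_pos: [618.9, -97.1, 150.2]
ee_rot: [0.001, 0.998, 0.059, 0.002]
force: [1.1, -4.0, 3.4]
grip_width: 0.003
```

```bash
python3 -c "
from h import *
st();d=snap('side','side26');pad(d);front(d)"
```

```text
t 55.7 p [618.9 -97.1 150.2] bed [49.6 42.4] jaw 96.7 tilt [ 0.004 -0.002 -1.   ] F [ 1.1 -4.   3.4] w 0.003 q6 1.11
pad y 165.6 angle 0.49 n 40
2 14 -64.0 -19.0 | 8 15 -64.0 -12.0 | 14 15 -60.0 -8.0 | 20 16 -64.0 -8.0 | 26 33 -67.0 -8.0 | 32 16 -64.0 -8.0 | 38 16 -63.0 -8.0 | 44 16 -63.0 -8.0 | 50 35 -67.0 -4.0 | 56 18 -67.0 -4.0 | 62 18 -66.0 -4.0 | 68 36 -66.0 -4.0 | 74 18 -66.0 -4.0 | 80 17 -62.0 -4.0 | 86 36 -66.0 -0.0 | 92 18 -66.0 -4.0 | 98 18 -65.0 -4.0 | 104 35 -62.0 -0.0 | 110 17 -62.0 -0.0 | 116 17 -61.0 -4.0 | 122 35 -65.0 -4.0 | 128 18 -65.0 -4.0 | 134 19 -65.0 -0.0 | 140 38 -64.0 -0.0 | 146 19 -64.0 -0.0 | 152 36 -64.0 -4.0 | 158 18 -64.0 -4.0 | 164 18 -64.0 -4.0 |
```

Request:
play_rows(
  deltas=[
    [-0.01,0.08,0.03,0,0,0,-1],
    [0,0,0,0,0,0,-1],
  ],
)

```text
time_s: 55.95
eef_pos: [617.9, -93.8, 150.0]
ee_rot: [0.0, 0.998, 0.059, 0.0]
force: [0.7, -3.2, 2.1]
grip_width: 0.002
```

Request:
play_rows(
  deltas=[
    [-0.01,0.08,0.03,0,0,0,-1],
    [0,0,0,0,0,0,-1],
  ],
)

```text
time_s: 56.12
eef_pos: [617.1, -90.1, 150.6]
ee_rot: [-0.0, 0.998, 0.059, -0.0]
force: [-1.7, -0.1, -0.7]
grip_width: 0.0
```

```bash
python3 -c "
from h import *
st();d=snap('side','side27');pad(d);P=cloud(d);px=d['pixels'].astype(int)
h=cv2.cvtColor(d['pixels'],cv2.COLOR_RGB2HSV)
front(d)
for a in(.5,.56,.64,.7):
  A=a-.96;print(a,proj(d,np.r_[b2w(46,132+150*np.sin(A)),76+150*np.cos(A)]))"
```

```text
t 56.1 p [617.1 -90.1 150.6] bed [48.6 49.6] jaw 96.7 tilt [-0.     0.001 -1.   ] F [-1.7 -0.1 -0.7] w 0.000 q6 1.12
pad y 163.5 angle 0.53 n 38
2 10 -61.0 -15.0 | 8 15 -64.0 -12.0 | 14 16 -64.0 -8.0 | 20 17 -64.0 -4.0 | 26 35 -67.0 -4.0 | 32 17 -64.0 -4.0 | 38 17 -63.0 -4.0 | 44 17 -63.0 -4.0 | 50 34 -67.0 -8.0 | 56 17 -67.0 -8.0 | 62 17 -66.0 -8.0 | 68 35 -66.0 -4.0 | 74 18 -66.0 -4.0 | 80 17 -66.0 -8.0 | 86 35 -66.0 -4.0 | 92 18 -66.0 -4.0 | 98 18 -65.0 -4.0 | 104 36 -65.0 -4.0 | 110 18 -65.0 -4.0 | 116 18 -65.0 -4.0 | 122 36 -65.0 -4.0 | 128 18 -65.0 -4.0 | 134 18 -65.0 -4.0 | 140 36 -64.0 -4.0 | 146 18 -64.0 -4.0 | 152 37 -64.0 -0.0 | 158 18 -64.0 -4.0 | 164 16 -60.0 -7.0 | 
0.5 [259.85634501 198.4760701 ]
0.56 [259.77037285 199.56390788]
0.64 [259.65917698 201.2630026 ]
0.7 [259.57885179 202.72035537]
```

Request:
play_rows(
  deltas=[
    [0.08,-0.7,0,0,0,0,-1],
    [0.08,-0.5,0.3,0,0,0,-1],
    [0,0,1,0,0,0,-1],
    [-0.5,-0.8,0,0,0,0,-1],
    [-0.5,-0.8,0,0,0,0,-1],
    [-0.9,-0.2,0,0,0,0,-1],
    [-0.9,-0.2,0,0,0,0,-1],
    [-0.9,0,0,0,0,0,-1],
  ],
)

```text
time_s: 56.83
eef_pos: [473.6, -219.3, 201.4]
ee_rot: [-0.001, 0.998, 0.058, -0.001]
force: [0.4, -0.6, 0.2]
grip_width: -0.002
```

Request:
play_rows(
  deltas=[
    [-0.9,0,0,0,0,0,-1],
    [-0.9,0,-0.3,0,0,0,-1],
    [0,0,-0.9,0,0,0,-1],
    [0,0,0,0,0,0,-1],
  ],
)

```text
time_s: 57.17
eef_pos: [400.6, -216.7, 150.4]
ee_rot: [-0.003, 0.998, 0.058, -0.003]
force: [0.0, 1.2, -1.6]
grip_width: 0.002
```

```bash
python3 -c "
from h import *
st();a=snap('top','top28');b=snap('side','side28');pad(a);pad(b);front(a);front(b)
for d in(a,b):
  c=cloud(d);m=(d['pixels'].max(-1)<75)&(c[...,2]>195)&(c[...,2]<245)&(abs(c[...,0]-610)<40)&(c[...,1]>-130)&(c[...,1]<40)
  v,u=np.nonzero(m);print('knob px',m.sum(),np.median(u),np.median(v),np.median(c[m],0))
  for t in(.56,.6,.64,.68):
    A=t-.96;print(t,proj(d,np.r_[b2w(46,132+150*np.sin(A)),76+150*np.cos(A)]).round(1),end=' ')
  print()
o=np.hstack([cv2.resize(d['pixels'][165:260,235:335],None,fx=4,fy=4,interpolation=cv2.INTER_CUBIC) for d in(a,b)])
cv2.imwrite('pics/c14.png',o[:,:,::-1])"
```

```text
t 57.2 p [ 400.6 -216.7  150.4] bed [-181.   -51.2] jaw 96.6 tilt [-0.006  0.006 -1.   ] F [ 0.   1.2 -1.6] w 0.002 q6 0.70
pad y 163.7 angle 0.53 n 28
pad y 163.5 angle 0.53 n 48
2 19 -61.0 -5.0 | 8 37 -63.0 -1.0 | 14 38 -63.0 -0.0 | 20 36 -62.0 -3.0 | 26 36 -64.0 -2.0 | 32 36 -61.0 -1.0 | 38 37 -63.0 -1.0 | 44 38 -62.0 0.0 | 50 38 -65.0 -2.0 | 56 37 -64.0 -1.0 | 62 35 -64.0 -1.0 | 68 35 -60.0 0.0 | 74 36 -62.0 -3.0 | 80 36 -61.0 -2.0 | 86 37 -63.0 -1.0 | 92 39 -63.0 -0.0 | 98 37 -62.0 0.0 | 104 36 -61.0 -2.0 | 110 35 -61.0 -1.0 | 116 38 -63.0 3.0 | 122 39 -62.0 -0.0 | 128 36 -62.0 -2.0 | 134 37 -64.0 -2.0 | 140 38 -63.0 -1.0 | 146 37 -62.0 -0.0 | 152 36 -62.0 1.0 | 158 35 -61.0 -2.0 | 
2 11 -53.0 -12.0 | 8 16 -60.0 -4.0 | 14 17 -64.0 -4.0 | 20 17 -64.0 -4.0 | 26 34 -67.0 -8.0 | 32 17 -67.0 -8.0 | 38 18 -67.0 -4.0 | 44 18 -67.0 -4.0 | 50 34 -67.0 -8.0 | 56 17 -67.0 -8.0 | 62 17 -66.0 -8.0 | 68 35 -66.0 -4.0 | 74 18 -66.0 -4.0 | 80 18 -66.0 -4.0 | 86 36 -66.0 -4.0 | 92 18 -66.0 -4.0 | 98 18 -65.0 -4.0 | 104 36 -65.0 -4.0 | 110 18 -65.0 -4.0 | 116 18 -65.0 -4.0 | 122 36 -65.0 -4.0 | 128 18 -65.0 -4.0 | 134 18 -65.0 -4.0 | 140 37 -64.0 -0.0 | 146 18 -64.0 -4.0 | 152 34 -64.0 -7.0 | 158 17 -64.0 -7.0 | 164 17 -64.0 -7.0 | 
knob px 67 275.0 176.0 [608.46792696 -62.39796759 225.60513104]
0.56 [276.6 175.9] 0.6 [274.6 175.9] 0.64 [272.5 176. ] 0.68 [270.4 176.1] 
knob px 50 260.0 200.5 [608.02227913 -53.84080961 224.15535401]
0.56 [259.8 199.6] 0.6 [259.7 200.4] 0.64 [259.7 201.3] 0.68 [259.6 202.2]
```

View pics/c14.png

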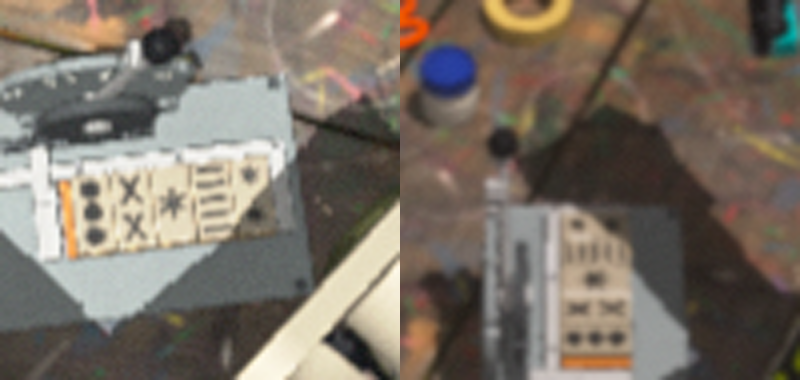

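```bash
python3 -c "
from h import *
def knob(d,P,r=26):
  c=cloud(d);m=(d['pixels'].max(-1)<75)&(np.linalg.norm(c-P,axis=-1)<r)
  v,u=np.nonzero(m); return np.array([np.median(u),np.median(v)]),np.median(c[m],0),m.sum()
K=lambda t:np.r_[b2w(46,132+150*np.sin(t-.96)),76+150*np.cos(t-.96)]
for n,t in [('top13',0),('side13',0),('top15',0),('side10',0),('top17',0),('side17',0),('top28',.64),('side28',.64)]:
  d=load(n);k,c,m=knob(d,K(t));p=proj(d,K(t));print(n,m,k,p.round(1),(k-p).round(1),(c-K(t)).round(1))
  if t: 
    for q in(.56,.6,.64,.68):print(q,[x.round(1).tolist() for x in knob(d,K(q))[:2]],proj(d,K(q)).round(1))
"
```

```text
top13 59 [298. 178.] [298.9 178.2] [-0.9 -0.2] [-1.7  2.6  9.5]
side13 30 [261. 195.] [260.6 195.7] [ 0.4 -0.7] [-2.8  6.9  8.5]
top15 62 [298.5 178. ] [298.9 178.2] [-0.4 -0.2] [-2.2  1.4 10. ]
side10 32 [261.  195.5] [260.6 195.7] [ 0.4 -0.2] [-2.6  6.6  8.8]
top17 60 [298. 178.] [298.9 178.2] [-0.9 -0.2] [-2.2  2.6  9. ]
side17 35 [261. 196.] [260.6 195.7] [0.4 0.3] [-3.3  7.7  9.2]
top28 67 [275. 176.] [272.5 176. ] [2.5 0. ] [-2.  -6.9  7.2]
0.56 [[275.0, 176.0], [608.5, -62.4, 225.6]] [276.6 175.9]
0.6 [[275.0, 176.0], [608.5, -62.4, 225.6]] [274.6 175.9]
0.64 [[275.0, 176.0], [608.5, -62.4, 225.6]] [272.5 176. ]
0.68 [[275.0, 176.0], [608.5, -62.4, 225.6]] [270.4 176.1]
side28 50 [260.  200.5] [259.7 201.3] [ 0.3 -0.8] [-2.4  1.6  5.8]
0.56 [[260.0, 200.5], [608.0, -53.8, 224.2]] [259.8 199.6]
0.6 [[260.0, 200.5], [608.0, -53.8, 224.2]] [259.7 200.4]
0.64 [[260.0, 200.5], [608.0, -53.8, 224.2]] [259.7 201.3]
0.68 [[260.0, 200.5], [608.0, -53.8, 224.2]] [259.6 202.2]
```

```bash
python3 -c "
from h import *
for n0,n1,p in(('top17','top28',(298,178)),('side17','side28',(261,196))):
  a=cv2.cvtColor(load(n0)['pixels'],cv2.COLOR_RGB2GRAY);b=cv2.cvtColor(load(n1)['pixels'],cv2.COLOR_RGB2GRAY)
  z=lambda i:cv2.resize(i,None,fx=8,fy=8,interpolation=cv2.INTER_CUBIC)
  for nm,im,c in((n0,a,p),(n1,b,(275,176) if 'top' in n0 else (260,201))):
    x,y=c;q=z(im[y-14:y+15,x-14:x+15]);q=cv2.GaussianBlur(q,(9,9),0)
    ci=cv2.HoughCircles(q,cv2.HOUGH_GRADIENT,1,300,param1=80,param2=8,minRadius=28,maxRadius=48)
    print(nm,[(round(x-14+k[0]/8-.44,2),round(y-14+k[1]/8-.44,2),round(k[2]/8,1)) for k in ci[0]] if ci is not None else None)
    w=im[y-7:y+8,x-9:x+10];print(w[::2])
"
```

```text
top17 [(np.float32(299.12), np.float32(177.75), np.float32(5.3))]
[[141 145 141 145 144 141 139 131 129 126 131 130 145 146 126 116 113 111
  114]
 [140 136 139 139 137 136 128  96  70  61  63  67  92 123 126 128 128 124
  123]
 [ 74 102 148 150 136 105  65  29  38  35  31  32  45  88 137 126 128 128
  133]
 [107  79 110 105  76  68  39  36  44  43  46  43  40  52 101 145 137 133
  133]
 [136 101 126 159 161 116  49  40  52  55  57  42  37  44 102 164 138 124
  120]
 [212 214 213 208 192 175  91  43  34  35  41  27  47  91 139 158 162 150
  136]
 [153 138 134 140 144 141 131 129 121 107  95 104 116 135 142 158 188 159
  156]
 [166 165 161 154 153 155 168 176 200 189 189 197 178 111 101 126 168 155
  152]]
top28 [(np.float32(264.37), np.float32(178.37), np.float32(5.8))]
[[123 121 121 121 124 133 128 121 120 114 102  85  88  93  93 104 129 136
  142]
 [142 125 121 109 113 121 120 105 104  93  58  54  58  65  60  63  86 122
  135]
 [129 119 113 111 105  75  43  34  43  34  34  39  43  57  52  52  75 120
  140]
 [132 152 198 180  83  41  38  47  55  48  43  39  30  39  51  67  93 123
  
[... 951 characters left out ...]
157 111  85  86  89  82  74  76
   77]]
side28 None
[[113 105  98  99 101 100 106 112 121 127 122 112 109 107 119 135 133 104
   77]
 [ 95  96  98 100 107 112 110  96  92  91  92  93 102 109 124 132 124  97
   77]
 [ 99 101 104 103 108 105  87  58  43  41  42  47  60  85 104 100  91  86
   84]
 [101 103  96  95  90  73  47  31  36  39  41  37  41  63  82  87  75  76
   77]
 [106 103 100  99  95  83  56  36  32  34  33  33  40  58  77  78  68  61
   54]
 [102 102 105 103  99  95  83  70  59  55  63  72  66  60  56  52  48  44
   41]
 [104 103 105 102 101 100 101  99  93  98 110 108  96  67  56  54  48  43
   41]
 [ 98  97  97  99 100 106 113 116 117 124 131 118 106  92  77  58  48  45
   44]]
```

Request:
play_rows(
  deltas=[
    [0,0,0.5,0,0,0,-1],
    [0.92,0.08,0.3,0,0,0,-1],
    [0.92,0.08,0,0,0,0,-1],
    [0.92,0.08,0,0,0,0,-1],
    [0.92,0.08,0,0,0,0,-1],
    [0.92,0.08,0,0,0,0,-1],
    [0.92,0.08,0,0,0,0,-1],
    [0,0,-0.5,0,0,0,-1],
  ],
)

```text
time_s: 57.93
eef_pos: [632.5, -199.2, 170.9]
ee_rot: [0.003, 0.998, 0.061, 0.005]
force: [-0.9, -0.8, -0.8]
grip_width: 0.002
```

Request:
play_rows(
  deltas=[
    [0,0,-0.3,0,0,0,-1],
    [-0.08,0.75,0,0,0,0,-1],
    [-0.08,0.75,0,0,0,0,-1],
    [-0.05,0.6,0,0,0,0,-1],
    [0,0,0,0,0,0,-1],
    [0,0,0,0,0,0,-1],
  ],
)

```text
time_s: 58.43
eef_pos: [617.2, -114.2, 155.9]
ee_rot: [0.0, 0.998, 0.06, 0.001]
force: [-0.8, -0.6, 0.2]
grip_width: 0.001
```

```bash
python3 -c "
from h import *
st()"
```

```text
t 58.4 p [ 617.2 -114.2  155.9] bed [45.9 25.6] jaw 96.9 tilt [ 0.001 -0.    -1.   ] F [-0.8 -0.6  0.2] w 0.001 q6 1.08
```

Request:
play_rows(
  deltas=[
    [-0.03,0.27,0,0,0,0,-1],
    [-0.03,0.25,0,0,0,0,-1],
    [0,0,0,0,0,0,-1],
  ],
)

```text
time_s: 58.68
eef_pos: [613.7, -93.3, 154.8]
ee_rot: [-0.0, 0.998, 0.059, -0.0]
force: [-0.5, -0.0, 0.0]
grip_width: 0.003
```

Request:
play_rows(
  deltas=[
    [-0.01,0.08,0,0,0,0,-1],
    [0,0,0,0,0,0,-1],
  ],
)

```text
time_s: 58.85
eef_pos: [613.3, -91.5, 154.7]
ee_rot: [-0.0, 0.998, 0.059, 0.0]
force: [-0.9, 0.4, 0.8]
grip_width: 0.002
```

Request:
play_rows(
  deltas=[
    [-0.005,0.04,0,0,0,0,-1],
    [0,0,0,0,0,0,-1],
  ],
)

```text
time_s: 59.02
eef_pos: [613.1, -90.2, 154.6]
ee_rot: [-0.0, 0.998, 0.059, -0.0]
force: [-0.1, -0.5, 0.6]
grip_width: 0.004
```

Request:
play_rows(
  deltas=[
    [-0.005,0.04,0,0,0,0,-1],
    [0,0,0,0,0,0,-1],
  ],
)

```text
time_s: 59.18
eef_pos: [612.8, -88.5, 154.6]
ee_rot: [-0.0, 0.998, 0.059, 0.0]
force: [0.3, -0.0, 0.4]
grip_width: 0.0
```

```bash
python3 -c "
from h import *
st();pad(snap('side','side29'))"
```

```text
t 59.2 p [612.8 -88.5 154.6] bed [44.6 51.7] jaw 96.7 tilt [ 0.  0. -1.] F [ 0.3 -0.   0.4] w 0.000 q6 1.12
pad y 163.4 angle 0.53 n 42
```

Request:
play_rows(
  deltas=[
    [-0.005,0.04,0,0,0,0,-1],
    [0,0,0,0,0,0,-1],
  ],
)

```text
time_s: 59.4
eef_pos: [612.6, -86.7, 154.6]
ee_rot: [-0.0, 0.998, 0.059, -0.0]
force: [-0.1, -0.5, 0.6]
grip_width: 0.003
```

Request:
play_rows(
  deltas=[
    [-0.005,0.04,0,0,0,0,-1],
    [0,0,0,0,0,0,-1],
  ],
)

```text
time_s: 59.57
eef_pos: [612.4, -85.0, 154.6]
ee_rot: [-0.0, 0.998, 0.059, -0.0]
force: [0.8, -0.4, 0.3]
grip_width: -0.004
```

Request:
play_rows(
  deltas=[
    [-0.003,0.025,0,0,0,0,-1],
    [0,0,0,0,0,0,-1],
  ],
)

```text
time_s: 59.73
eef_pos: [612.3, -84.1, 154.6]
ee_rot: [-0.0, 0.998, 0.059, 0.0]
force: [0.4, -0.5, 0.1]
grip_width: -0.001
```

Request:
play_rows(
  deltas=[
    [-0.004,0.03,0,0,0,0,-1],
    [0,0,0,0,0,0,-1],
  ],
)

```text
time_s: 59.9
eef_pos: [612.2, -83.1, 154.6]
ee_rot: [0.0, 0.998, 0.059, 0.0]
force: [0.1, -0.3, 0.5]
grip_width: 0.001
```

Request:
play_rows(
  deltas=[
    [-0.004,0.03,0,0,0,0,-1],
    [0,0,0,0,0,0,-1],
  ],
)

```text
time_s: 60.07
eef_pos: [612.2, -82.4, 154.8]
ee_rot: [0.001, 0.998, 0.059, 0.0]
force: [0.0, -3.4, 0.0]
grip_width: 0.002
```

```bash
python3 -c "
from h import *
st();pad(snap('side','side30'))"
```

```text
t 60.1 p [612.2 -82.4 154.8] bed [44.6 57.8] jaw 96.7 tilt [ 0.001 -0.001 -1.   ] F [ 0.  -3.4  0. ] w 0.002 q6 1.13
pad y 159.3 angle 0.61 n 31
```

Request:
play_rows(
  deltas=[
    [0.08,-0.7,0,0,0,0,-1],
    [0.08,-0.5,0.3,0,0,0,-1],
    [0,0,1,0,0,0,-1],
    [-0.5,-0.9,0,0,0,0,-1],
    [-0.5,-0.9,0,0,0,0,-1],
    [-0.9,-0.2,0,0,0,0,-1],
    [-0.9,-0.2,0,0,0,0,-1],
    [-0.9,0,0,0,0,0,-1],
  ],
)

```text
time_s: 60.78
eef_pos: [468.6, -218.6, 206.0]
ee_rot: [-0.0, 0.998, 0.058, -0.0]
force: [0.2, -0.6, 0.3]
grip_width: -0.001
```

Request:
play_rows(
  deltas=[
    [-0.9,0,0,0,0,0,-1],
    [-0.9,0,-0.3,0,0,0,-1],
    [0,0,-0.9,0,0,0,-1],
    [0,0,0,0,0,0,-1],
  ],
)

```text
time_s: 61.12
eef_pos: [395.7, -216.0, 154.9]
ee_rot: [-0.003, 0.998, 0.058, -0.002]
force: [-0.5, -0.1, -2.5]
grip_width: -0.004
```

```bash
python3 -c "
from h import *
st();a=snap('top','top31');b=snap('side','side31');pad(a);pad(b);front(a)
g=cv2.cvtColor(a['pixels'],cv2.COLOR_RGB2GRAY);print(g[175,266:285],g[177,266:285])
g=cv2.cvtColor(load('top28')['pixels'],cv2.COLOR_RGB2GRAY);print(g[175,266:285],g[177,266:285])
c=cloud(a)
for n,(u,v) in dict(tape=(388,172),potb=(346,162),poty=(139,230)).items():
  p=load('top0')['pixels'].astype(int);q=a['pixels'].astype(int);print(n,abs(p-q)[v-12:v+13,u-12:u+13].mean().round(1))
"
```

```text
t 61.1 p [ 395.7 -216.   154.9] bed [-185.8  -49.9] jaw 96.6 tilt [-0.005  0.005 -1.   ] F [-0.5 -0.1 -2.5] w -0.004 q6 0.69
pad y 162.8 angle 0.54 n 27
pad y 161.3 angle 0.57 n 32
2 23 -61.0 -5.0 | 8 37 -63.0 -1.0 | 14 36 -63.0 -3.0 | 20 36 -62.0 -3.0 | 26 35 -61.0 -2.0 | 32 37 -63.0 -1.0 | 38 38 -63.0 -1.0 | 44 36 -62.0 -3.0 | 50 37 -62.0 -2.0 | 56 37 -64.0 -1.0 | 62 35 -64.0 -4.0 | 68 36 -63.0 0.0 | 74 36 -62.0 -3.0 | 80 36 -61.0 -2.0 | 86 37 -63.0 -1.0 | 92 38 -63.0 -1.0 | 98 36 -62.0 -3.0 | 104 37 -61.0 1.0 | 110 38 -64.0 2.0 | 116 37 -63.0 -1.0 | 122 39 -62.0 -0.0 | 128 37 -62.0 0.0 | 134 36 -61.0 -2.0 | 140 37 -63.0 -1.0 | 146 37 -62.0 -0.0 | 152 35 -62.0 -3.0 | 158 25 -61.0 -3.0 | 
[205 182  66  35  37  48  53  50  39  40  32  45  57  57  75 106 105 120
 131] [235 221  86  31  39  57  63  54  42  37  37  39  54  62  86 104  96  99
 126]
[132 152 198 180  83  41  38  47  55  48  43  39  30  39  51  67  93 123
 135] [117 171 230 215 108  44  44  43  62  58  46  39  34  38  71 104  92 103
 130]
tape 6.2
potb 6.2
poty 4.5
```

Request:
play_rows(
  deltas=[
    [0.64,0.65,0,0,0,0,-1],
    [0.64,0.65,0,0,0,0,-1],
    [0.64,0.65,0,0,0,0,-1],
    [0,0,-0.9,0,0,0,-1],
    [0,0,-0.9,0,0,0,-1],
    [0,0,-0.9,0,0,0,-1],
    [0,0,-0.9,0,0,0,-1],
    [0,0,0,0,0,0,-1],
  ],
)

```text
time_s: 61.88
eef_pos: [473.5, -138.1, 10.2]
ee_rot: [-0.003, 0.998, 0.059, -0.004]
force: [-0.9, 1.0, -1.0]
grip_width: -0.001
```

Request:
play_rows(
  deltas=[
    [0,0,-0.6,0,0,0,-1],
    [0,0,0,0,0,0,-1],
    [0,0,0,0,0,0,-1],
  ],
)

```text
time_s: 62.13
eef_pos: [476.4, -140.1, -7.8]
ee_rot: [0.0, 0.998, 0.059, 0.0]
force: [0.0, -0.2, 0.1]
grip_width: -0.0
```

```bash
python3 -c "
from h import *
st()"
```

```text
t 62.1 p [ 476.4 -140.1   -7.8] bed [-96.9  16.1] jaw 96.8 tilt [ 0.001 -0.    -1.   ] F [ 0.  -0.2  0.1] w -0.000 q6 0.93
```

Request:
play_rows(
  deltas=[
    [0,0.06,-0.2,0,0,0,-1],
    [0.35,0.04,0,0,0,0,-1],
    [0.14,0.016,0,0,0,0,-1],
    [0,0,0,0,0,0,-1],
    [0.05,0.006,0,0,0,0,-1],
    [0,0,0,0,0,0,-1],
  ],
)

```text
time_s: 62.63
eef_pos: [496.9, -135.1, -17.0]
ee_rot: [0.0, 0.998, 0.059, 0.0]
force: [0.0, -0.0, 0.1]
grip_width: -0.002
```

Request:
play_rows(
  deltas=[
    [-0.3,-0.035,0,0,0,0,-1],
    [-0.092,0.79,0,0,0,0,-1],
    [0,0,0,0,0,0,-1],
    [0.25,0.03,0,0,0,0,-1],
    [0.05,0.006,0,0,0,0,-1],
    [0,0,0,0,0,0,-1],
  ],
)

```text
time_s: 63.13
eef_pos: [493.2, -103.5, -17.3]
ee_rot: [0.0, 0.998, 0.059, -0.0]
force: [-0.3, 0.0, -0.3]
grip_width: -0.0
```

```bash
python3 -c "
from h import *
st()"
```

```text
t 63.1 p [ 493.2 -103.5  -17.3] bed [-76.   50.6] jaw 96.8 tilt [-0. -0. -1.] F [-0.3  0.  -0.3] w -0.000 q6 1.01
```

Request:
play_rows(
  deltas=[
    [0.04,0.005,0,0,0,0,-1],
    [0,0,0,0,0,0,-1],
  ],
)

```text
time_s: 63.3
eef_pos: [493.6, -103.4, -17.5]
ee_rot: [-0.0, 0.998, 0.059, -0.001]
force: [-7.7, -0.9, 4.1]
grip_width: -0.003
```

Request:
play_rows(
  deltas=[
    [-0.34,-0.04,0,0,0,0,-1],
    [-0.092,0.79,0,0,0,0,-1],
    [0,0,0,0,0,0,-1],
    [0.25,0.03,0,0,0,0,-1],
    [0.09,0.01,0,0,0,0,-1],
    [0.02,0.002,0,0,0,0,-1],
    [0,0,0,0,0,0,-1],
  ],
)

```text
time_s: 63.88
eef_pos: [490.0, -71.6, -17.6]
ee_rot: [-0.001, 0.998, 0.059, -0.002]
force: [-10.0, -0.5, 8.0]
grip_width: -0.001
```

Request:
play_rows(
  deltas=[
    [-0.34,-0.04,0,0,0,0,-1],
    [-0.092,0.79,0,0,0,0,-1],
    [0,0,0,0,0,0,-1],
    [0.25,0.03,0,0,0,0,-1],
    [0.09,0.01,0,0,0,0,-1],
    [0,0,0,0,0,0,-1],
  ],
)

```text
time_s: 64.38
eef_pos: [486.4, -39.9, -17.8]
ee_rot: [-0.001, 0.998, 0.059, -0.003]
force: [-10.0, 0.4, 8.9]
grip_width: 0.001
```

Request:
play_rows(
  deltas=[
    [-0.34,-0.04,0,0,0,0,-1],
    [-0.092,0.79,0,0,0,0,-1],
    [0,0,0,0,0,0,-1],
    [0.25,0.03,0,0,0,0,-1],
    [0.09,0.01,0,0,0,0,-1],
    [0,0,0,0,0,0,-1],
  ],
)

```text
time_s: 64.88
eef_pos: [482.9, -8.3, -17.8]
ee_rot: [-0.001, 0.998, 0.059, -0.003]
force: [-9.9, -0.6, 6.8]
grip_width: -0.002
```

```bash
python3 -c "
from h import *
st()"
```

```text
t 64.9 p [482.9  -8.3 -17.8] bed [-75.3 146.3] jaw 96.8 tilt [-0.005  0.001 -1.   ] F [-9.9 -0.6  6.8] w -0.002 q6 1.19
```

Request:
play_rows(
  deltas=[
    [-0.8,-0.1,0,0,0,0,-1],
    [0,0,0.9,0,0,0,-1],
    [0,0,0.9,0,0,0,-1],
    [-0.4,-0.8,0.3,0,0,0,-1],
    [-0.4,-0.9,0,0,0,0,-1],
    [-0.4,-0.9,0,0,0,0,-1],
    [-0.2,-0.9,0,0,0,0,-1],
    [0,-0.9,0,0,0,0,-1],
  ],
)

```text
time_s: 65.55
eef_pos: [395.2, -190.5, 66.9]
ee_rot: [0.0, 0.998, 0.058, 0.0]
force: [0.6, -0.5, 0.3]
grip_width: -0.001
```

Request:
play_rows(
  deltas=[
    [0,0,0,0,0,0,-1],
    [0,0,0,0,0,0,-1],
    [0,0,0,0,0,0,-1],
    [0,0,0,0,0,0,-1],
  ],
)

```text
time_s: 65.88
eef_pos: [396.6, -187.6, 66.5]
ee_rot: [-0.0, 0.998, 0.059, -0.0]
force: [0.1, 1.1, 0.9]
grip_width: 0.0
```

```bash
python3 -c "
from h import *
st();a=snap('top','top32');b=snap('side','side32');pad(a);pad(b);front(a);front(b)
g=cv2.cvtColor(a['pixels'],cv2.COLOR_RGB2GRAY);print(g[175,266:285],g[177,266:285])
p=load('top0')['pixels'].astype(int);q=a['pixels'].astype(int)
for n,(u,v) in dict(tape=(388,172),potb=(346,162),poty=(139,230),turq=(393,264),orange=(431,217)).items(): print(n,abs(p-q)[v-14:v+15,u-14:u+15].mean().round(1))
order.finish_job()"
```

```text
t 65.9 p [ 396.6 -187.6   66.5] bed [-181.7  -21.8] jaw 96.8 tilt [-0.  0. -1.] F [0.1 1.1 0.9] w 0.000 q6 0.74
pad y 162.5 angle 0.55 n 28
pad y 161.3 angle 0.57 n 32
2 24 -61.0 -5.0 | 8 36 -60.0 -1.0 | 14 38 -63.0 -0.0 | 20 36 -62.0 -3.0 | 26 34 -61.0 -2.0 | 32 36 -63.0 -5.0 | 38 38 -63.0 -1.0 | 44 37 -62.0 -0.0 | 50 37 -62.0 -2.0 | 56 37 -64.0 -1.0 | 62 35 -64.0 -4.0 | 68 37 -63.0 0.0 | 74 37 -62.0 1.0 | 80 36 -64.0 -2.0 | 86 37 -64.0 -1.0 | 92 38 -63.0 -0.0 | 98 37 -62.0 0.0 | 104 36 -61.0 -2.0 | 110 35 -61.0 -1.0 | 116 36 -63.0 -1.0 | 122 39 -62.0 -0.0 | 128 35 -62.0 -2.0 | 134 36 -61.0 -2.0 | 140 38 -63.0 -1.0 | 146 39 -62.0 3.0 | 152 36 -62.0 0.0 | 158 27 -61.0 -3.0 | 
2 17 -61.0 -8.0 | 8 17 -64.0 -4.0 | 14 17 -64.0 -4.0 | 20 17 -64.0 -4.0 | 26 32 -64.0 -8.0 | 32 17 -64.0 -4.0 | 38 18 -67.0 -4.0 | 44 18 -67.0 -4.0 | 50 36 -67.0 -4.0 | 56 18 -67.0 -4.0 | 62 18 -66.0 -4.0 | 68 36 -66.0 -4.0 | 74 18 -66.0 -4.0 | 80 18 -66.0 -4.0 | 86 36 -66.0 -4.0 | 92 17 -66.0 -4.0 | 98 18 -65.0 -4.0 | 104 36 -65.0 -4.0 | 110 19 -65.0 -0.0 | 116 19 -65.0 -0.0 | 122 37 -65.0 -0.0 | 128 18 -65.0 -4.0 | 134 18 -65.0 -4.0 | 140 36 -64.0 -4.0 | 146 18 -64.0 -4.0 | 152 35 -64.0 -4.0 | 158 17 -64.0 -7.0 | 164 12 -60.0 -14.0 | 
[204 179  69  34  40  49  47  52  46  40  38  44  51  53  67  99 101 120
 132] [236 219  86  35  42  50  60  54  46  39  33  39  53  62  86 102  90 100
 127]
tape 6.8
potb 6.9
poty 5.7
turq 7.0
orange 6.5
the job is handed in; nothing more can be done
```

The job is handed in at about 66 s. All five blocks are in the bed, printing face up, in one row from the stop. The lever rests in the five-dot notch.

**What I did:** I threw the lever to the open (ring) notch first, then set each block in and pushed its end to the fence. I closed the lever to 0.64 rad and pushed the ends once more.

**Last checks:**
- **Ends at the fence:** blocks 2–5 stopped the pusher at the same depth, with 8–10 N. On block 1 the pusher was at its earlier home position (within about 0.1 mm) but read no force.
- **Row and pad:** both cameras show the row even and the jaw pad against it, at about 160 mm after correcting the camera's offset.
- **Bystanders:** the picture patches for the ink pots, tape roll and the orange and turquoise look-alikes matched the start.

**What went wrong or disagreed:**
- **Tool height:** the reported tool height was about 35 mm lower than the real fingertips. My first lever pass missed the knob because of this. I corrected it by touching the bed plate.
- **First block:** I set it down partly on the side stop and it rolled onto its side. I tipped it upright again and placed it properly.
- **Second block:** after I placed it, it was knocked about 25 mm out from the fence. I pushed it home again.
- **Lever notch:** the force dropped to zero after the first closing push, but the knob still measured about 0.60 rad. I pushed again and it then measured about 0.64. The camera's uncorrected pad reading would give only 0.55–0.57. I trusted the knob position instead, because the pad is pressed back on its springs and my pad reading runs about 0.05 rad low.

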